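# Span-calibrate the core shed's bench scale

## Robot

A 7-joint arm with a two-finger parallel gripper is mounted at the origin on the work surface. World frame = base frame: x ahead of the robot, y to its left, z up, the work surface at z = 0. Lengths are in m, angles in rad, forces in N, time in s.
With the tool pointing down it reaches from about 0.425 to 1.025 m from the base axis. Payload 9.4 kg.
Tool frame: the origin (TCP) lies on the mounting face of the last link; the fingertips stand 186 mm ahead of it and the grasp point (between the pads) lies 167 mm ahead of it; z points along the fingers, y is the line along which they close (so a half turn about z gives the same grasp; the last joint's range is limited). The gripper opens to 93 mm and grips with 3 to 60 N. Pads are 15 mm wide; open, the fingers measure 128 mm over their backs; the gripper's body (75 mm by 188 mm) begins 65 mm behind the grasp point.
Start: joints at [1.079, 0.599, -0.003, 1.599, 0.002, 0.943, -0.08], TCP at [0.292, -0.664, 0.405] pointing down, gripper open.
Joint ranges: [-2.57, 2.57], [-0.35, 1.97], [-1.29, 1.29], [0.11, 2.56], [-1.05, 4.19], [0.11, 1.86], [-2.63, 2.63]. Speed limits (rad/s): [2.22, 2.22, 3.01, 3.01, 3.14, 3.14, 3.14].

## Interface

Orientations are given as a unit quaternion [x, y, z, w].
In Python, from bench import arm gives the robot as it stands.
- The arm moves only by the shell command python3 -m creep 'ROWS' [OPENING] [FORCE]. ROWS is text: rows parted by semicolons, each of 4 numbers parted by spaces: the shift along the tool's x, y, z in mm, then the turn about the tool's z in degrees. In form: tx ty tz turn; .... A call has exactly 10 rows; each row shifts and turns the commanded pose from where the row before left it, along the tool's axes as they then stand; what a row does not reach is not made up. A row lasts 1/12 s, in which the tool goes at most 41.7 mm and 7.16 degrees, less where a joint would pass 70% of its speed; a pose out of reach is approached as far as the arm can. A call with a gripper value outside its range is refused whole. OPENING is the gripper command: -1 is shut, 1 is fully open, values between are in proportion, set as the call begins (- or left out, the last holds). The fingers move at their own pace and stop on an object; FORCE is the grip in N (left out, the last holds). Time passes only in rows, so rows that do not move let the fingers close, or fill a call up. It gives the time, the measured TCP pose, the force, the opening and the grip force at its end, in the units of the state.
- arm.get_obs(): the state, without advancing time (a new reading comes with each control period).
- arm.camera(name): name is "scene" or "top" or "wrist"; returns a dict with "image" (400x640x3 uint8, red, green, blue), "vfov" (degrees; the focal length in pixels is half the picture's height over the tangent of half this angle, whatever the lens; pixels are square), "cx", "cy" (the principal point, pixels), "origin" and "rotation" of the camera in the world. Camera axes: x right, y up, looking along -z (the intrinsics and any distortion apply to the point x, -y, -z); pixel columns grow to the right and rows downward; lengths in m; the calibration is good to about 2 mm. A picture is of the moment at which its call begins. There is no depth.
- arm.close_job(): hands the job in; it is judged then, once.
Trained networks look in the newest picture that a camera, given by its name, has taken for a name from the list of things; names that differ only in an ending like _2 or _b are one class to them, and where a whole thing is asked for, a point or a joint stands for the part that bears it (a point fixed in the world has none). Each returns a list of dicts, best first, with "conf" (0 to 1); they miss things now and then, are a little off and sometimes report something else, mostly with a low value. They report only what shows in the picture. A call takes as long as a camera call. They do not tell look-alikes from the thing itself.
- arm.find_in(camera, thing): "extent" ([left, top, width, height] in pixels, round what is visible of it).
- arm.trace(camera, thing): "mask" (400x640 bool, what is visible of it) and "extent" ([left, top, width, height] in pixels, round what is visible of it).
- arm.landmark_of(camera, thing): "uv" ([column, row] in pixels: a listed point, or the origin of a listed thing).
The state is a dict: "clock": time; "joint_pos": joint angles; "qd": joint speeds; "effort": joint torques, N m; "tool_pos": TCP position; "tool_rot": TCP orientation; "wrist_force": force on the tool from outside, world axes, zero at the start; "wrist_torque": the same for the moment, N m; "gripper_width": finger opening in m; "grip_force": force on a finger pad.
Only numpy, scipy, OpenCV 4.12 (cv2) and the standard library are available. Lean on these libraries where they do the work, as an engineer would, in place of code of your own. Each camera call takes 0.05 s, during which the arm holds its last target. There are 200 camera calls.

## Task

Calibrate the bench scale: with its platter still empty, set the indicator's switch bank to the calibration code, switches 1, 3, 4 and 6 on (towards the display) and 2 and 5 off, counting from the operator's left. With that code set, build all the disc weights that lie on the rubber mat into one stack centred on the platter's ring, the widest at the bottom and each smaller one on top of the larger, and let go; then, with the stack standing there, flip switch 6 alone back off to store the calibration. Finally lay all the weights back on the mat, flat and side by side with none on top of another, and leave the other things on the bench alone.

Things in the scene. Friction and masses are not known exactly. Their poses are not given: they have to be found in the camera images.
- indicator: Grey weight indicator box fixed on the bench, 135 (x) x 160 (y) x 38 mm; origin at the centre of its underside, z up. Its +x half, away from the operator, carries the display (centre x = +40 mm), flush to within 2 mm; the -x half carries the black switch bank. The operator stands on the robot's side of it.
- bank (a point): Centre of the switch bank's face (indicator x = -22, y = 0 mm), 46 mm above the bench; bank 46 (x) x 130 (y) mm. Six white paddle toggles stand in a row on it, 20 mm apart along y: switch 1 at y = +50 (operator's left, beside a white dot), 2 at +30, ... 6 (calibrate) at -50. A white line marks the ON side (+x, towards the display). Otherwise bank and box top are flat and clear.
- sw1 (a joint): Paddle toggle of switch 1: 0 rad is off (leans 0.4 rad towards the operator, indicator -x), 0.8 rad is on (leans as far towards the display, +x). Snap action: about 1.5 N at the tip starts it, past upright (0.4) it falls over by itself and stays. Paddle 5 mm thick (x), 6 mm wide (y), 18 mm long from a pivot 2 mm below the bank face at the bank's mid-line (x = -22 mm).
- sw1_tip (a point): End of switch 1's paddle, 61 mm above the bench when off or on, 7 mm to the operator's side (off) or display side (on) of the bank's mid-line.
- sw2 (a joint): Paddle toggle of switch 2: 0 rad is off (leans 0.4 rad towards the operator, indicator -x), 0.8 rad is on (leans as far towards the display, +x). Snap action: about 1.5 N at the tip starts it, past upright (0.4) it falls over by itself and stays. Paddle 5 mm thick (x), 6 mm wide (y), 18 mm long from a pivot 2 mm below the bank face at the bank's mid-line (x = -22 mm).
- sw2_tip (a point): End of switch 2's paddle, 61 mm above the bench when off or on, 7 mm to the operator's side (off) or display side (on) of the bank's mid-line.
- sw3 (a joint): Paddle toggle of switch 3: 0 rad is off (leans 0.4 rad towards the operator, indicator -x), 0.8 rad is on (leans as far towards the display, +x). Snap action: about 1.5 N at the tip starts it, past upright (0.4) it falls over by itself and stays. Paddle 5 mm thick (x), 6 mm wide (y), 18 mm long from a pivot 2 mm below the bank face at the bank's mid-line (x = -22 mm).
- sw3_tip (a point): End of switch 3's paddle, 61 mm above the bench when off or on, 7 mm to the operator's side (off) or display side (on) of the bank's mid-line.
- sw4 (a joint): Paddle toggle of switch 4: 0 rad is off (leans 0.4 rad towards the operator, indicator -x), 0.8 rad is on (leans as far towards the display, +x). Snap action: about 1.5 N at the tip starts it, past upright (0.4) it falls over by itself and stays. Paddle 5 mm thick (x), 6 mm wide (y), 18 mm long from a pivot 2 mm below the bank face at the bank's mid-line (x = -22 mm).
- sw4_tip (a point): End of switch 4's paddle, 61 mm above the bench when off or on, 7 mm to the operator's side (off) or display side (on) of the bank's mid-line.
- sw5 (a joint): Paddle toggle of switch 5: 0 rad is off (leans 0.4 rad towards the operator, indicator -x), 0.8 rad is on (leans as far towards the display, +x). Snap action: about 1.5 N at the tip starts it, past upright (0.4) it falls over by itself and stays. Paddle 5 mm thick (x), 6 mm wide (y), 18 mm long from a pivot 2 mm below the bank face at the bank's mid-line (x = -22 mm).
- sw5_tip (a point): End of switch 5's paddle, 61 mm above the bench when off or on, 7 mm to the operator's side (off) or display side (on) of the bank's mid-line.
- sw6 (a joint): Paddle toggle of switch 6: 0 rad is off (leans 0.4 rad towards the operator, indicator -x), 0.8 rad is on (leans as far towards the display, +x). Snap action: about 1.5 N at the tip starts it, past upright (0.4) it falls over by itself and stays. Paddle 5 mm thick (x), 6 mm wide (y), 18 mm long from a pivot 2 mm below the bank face at the bank's mid-line (x = -22 mm).
- sw6_tip (a point): End of switch 6's paddle, 61 mm above the bench when off or on, 7 mm to the operator's side (off) or display side (on) of the bank's mid-line.
- scale: Bench scale fixed on the bench: grey plastic base under a flat rigid stainless platter 220 x 220 mm, platter top 60 mm above the bench; the base sticks out 30 mm past the platter on the -x side, 43 mm high. Origin at the bench below the platter's centre.
- platter_center (a point): Centre of the platter's top face, in the middle of an engraved ring 94 mm across.
- mat: Flat black rubber mat fixed on the bench, 250 x 250 x 3 mm, where the weights lie at first and belong afterwards; origin at the centre of its underside, sides along its x and y. Mat and scale may stand on either side of the indicator.
- disc66: Loose plain steel disc weight, 66 mm in diameter, 20 mm thick, flat on both faces, about 530 g; origin at its very middle, z along its axis (10 mm above whatever it lies flat on). May be absent.
- disc58: Loose plain steel disc weight, 58 mm in diameter, 20 mm thick, flat on both faces, about 410 g; origin at its very middle, z along its axis (10 mm above whatever it lies flat on). May be absent.
- disc50: Loose plain steel disc weight, 50 mm in diameter, 20 mm thick, flat on both faces, about 310 g; origin at its very middle, z along its axis (10 mm above whatever it lies flat on). May be absent.
- disc42: Loose plain steel disc weight, 42 mm in diameter, 20 mm thick, flat on both faces, about 220 g; origin at its very middle, z along its axis (10 mm above whatever it lies flat on). May be absent.
- core_stub: Bystander: stub of grey drill core standing on end, 64 mm across, 85 mm tall; origin under its centre. Leave alone.
- notebook: Bystander: closed brown notebook 90 x 140 x 16 mm lying flat; origin under its centre. Leave alone.
There are look-alikes about, which are no part of the job. Leave any purple look-alike of the disc58 alone.

How it is judged:
By the outcome, as a careful person would: the job done as asked, in the order asked, and still so for the second after the job is handed in, with the robot touching nothing.
Of disc66, disc58, disc50, disc42 only 3 to 4 are there at a start; the rules pass over those that are not, and their reading is None.
At some moment in a run one of disc66, disc58, disc50, disc42 may be knocked a few centimetres aside while the robot is not near it.
It also fails if it takes over 210 s, if anything falls off the work surface, if the arm or the gripper's body presses on something with over 40 N, if the wrist force passes 120 N, or if a joint passes its speed limit or range.

## Working session

There is one attempt and no reset: what is moved stays moved. The work goes in short steps, Python scripts to look and compute and a shell command to move; the robot and the scene stay as the last step left them, time stands still between calls to the robot, and variables do not carry over. Pictures are saved under pics/ and viewed, at most 14 in all, crops included, and the job is handed in when it is done.

```bash
mkdir -p pics; ls
cat > h.py <<'E'
import numpy as np, cv2
from bench import arm
from scipy.spatial.transform import Rotation as R
def K(c):
    f=200/np.tan(np.radians(c['vfov'])/2); return f
def rotm(c):
    r=np.array(c['rotation'],float)
    return r if r.shape==(3,3) else R.from_quat(r).as_matrix()
def toworld(c,uv,z):
    f=K(c); uv=np.atleast_2d(uv).astype(float)
    d=np.c_[(uv[:,0]-c['cx'])/f,-(uv[:,1]-c['cy'])/f,-np.ones(len(uv))]@rotm(c).T
    o=np.array(c['origin']); return o+d*((z-o[2])/d[:,2])[:,None]
def topix(c,p):
    q=(np.atleast_2d(p)-np.array(c['origin']))@rotm(c); f=K(c)
    return np.c_[c['cx']+f*q[:,0]/-q[:,2],c['cy']-f*q[:,1]/-q[:,2]]
def save(c,n,crop=None,s=1):
    im=c['image'][:,:,::-1]
    if crop: l,t,w,h=crop; im=im[t:t+h,l:l+w]
    cv2.imwrite('pics/'+n+'.png',cv2.resize(im,None,fx=s,fy=s,interpolation=cv2.INTER_CUBIC))
E
python3 - <<'E'
from h import *
for n in ['top','scene']:
    c=arm.camera(n); save(c,n+'0')
    print(n,{k:v for k,v in c.items() if k!='image'})
    for t in ['indicator','bank','sw1_tip','sw6_tip','scale','platter_center','mat','disc66','disc58','disc50','disc42','core_stub','notebook']:
        try: print(t,[(np.round(d['uv']).tolist(),round(d['conf'],2)) for d in arm.landmark_of(n,t)][:5])
        except Exception as e: print(t,e)
print(arm.get_obs())
E
```

```text
pics
top {'vfov': 53.278235238565344, 'cx': 316.14937591003223, 'cy': 194.3801663735833, 'origin': array([0.45830748, 0.06794295, 1.21580752]), 'rotation': array([ 0.03126102, -0.02898132, -0.70383978,  0.70907855])}
indicator [([348.0, 204.0], 0.82)]
bank [([350.0, 209.0], 0.63)]
sw1_tip []
sw6_tip []
scale [([431.0, 205.0], 0.62), ([349.0, 208.0], 0.32)]
platter_center [([437.0, 210.0], 0.59), ([344.0, 206.0], 0.24)]
mat [([239.0, 218.0], 0.97)]
disc66 [([190.0, 154.0], 0.89), ([259.0, 154.0], 0.86), ([262.0, 200.0], 0.83), ([218.0, 191.0], 0.78), ([438.0, 205.0], 0.65)]
disc58 [([190.0, 154.0], 0.89), ([259.0, 154.0], 0.86), ([262.0, 200.0], 0.83), ([218.0, 191.0], 0.78), ([438.0, 205.0], 0.65)]
disc50 [([190.0, 154.0], 0.89), ([259.0, 154.0], 0.86), ([262.0, 200.0], 0.83), ([218.0, 191.0], 0.78), ([438.0, 205.0], 0.65)]
disc42 [([190.0, 154.0], 0.89), ([259.0, 154.0], 0.86), ([262.0, 200.0], 0.83), ([218.0, 191.0], 0.78), ([438.0, 205.0], 0.65)]
core_stub [([317.0, 144.0], 0.61)]
notebook [([366.0, 140.0], 0.93), ([253.0, 236.0], 0.53)]
scene {'vfov': 57.77638527532442, 'cx': 321
[... 1014 characters left out ...]
': array([ 1.07930975,  0.59930716, -0.00247665,  1.59941024,  0.00178426,
        0.94286657, -0.07976598]), 'qd': array([ 0.00014453, -0.00176871, -0.00041051, -0.00013679,  0.00013367,
        0.00177866, -0.00068567]), 'effort': array([-5.25042415e-04, -7.64823890e+01,  1.49553973e+00, -2.52705932e+01,
       -5.25729696e-02,  1.05092398e-02,  3.53117684e-05]), 'tool_pos': array([ 0.29216332, -0.663527  ,  0.40470922]), 'tool_rot': array([ 9.78568180e-01,  2.05923084e-01, -2.09622956e-05,  1.18305807e-05]), 'wrist_force': array([-0.09996654, -0.5942848 ,  0.07410274]), 'wrist_torque': array([ 0.00691017,  0.0207349 , -0.04263377]), 'grip_force': 0.0, 'gripper_width': 0.09338770293661398}
```

Run:
```python
import cv2
a=cv2.imread('pics/top0.png')[100:300,130:510]
cv2.imwrite('pics/top0c.png',cv2.resize(a,None,fx=2.1,fy=2.1,interpolation=cv2.INTER_CUBIC))
```

```text
(no output)
```

View pics/top0c.png

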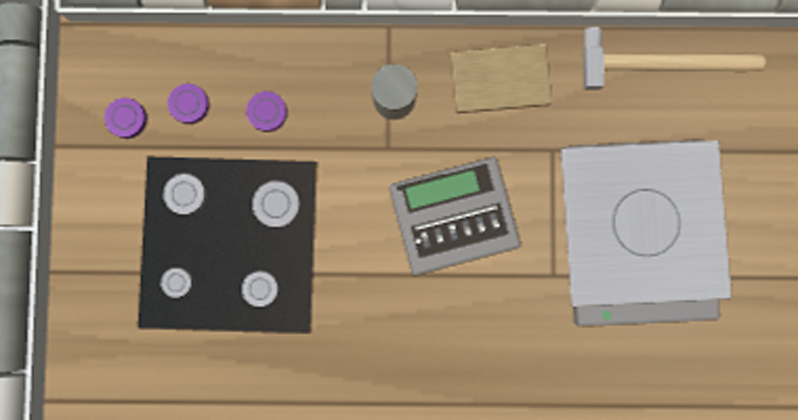

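View pics/scene0.png

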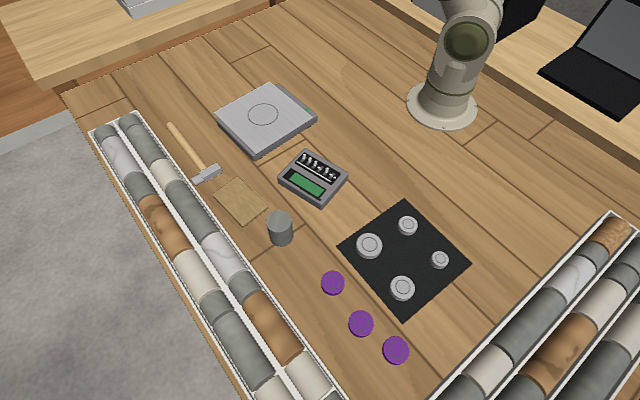

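The top view shows four steel discs on the mat (image px: 66 at (261,197), 58 at (217,192), 50 at (254,237), 42 at (213,234)). Three purple look-alikes lie off the mat at (190,156), (219,149), (257,153). The indicator is at (347,202) and the platter ring at (437,206).
What could be taken for a weight: the four steel discs on the mat (wanted), the three purple discs (not wanted), and the ring on the platter (not a disc).

```bash
cat >> h.py <<'E'
def discs(c,zt=0.023,box=None):
    """steel discs seen against black mat: top-face circles -> list (x,y,diam)"""
    im=c['image'].astype(int); 
    m=(im.min(2)>110)&(im.max(2)-im.min(2)<30)
    z=toworld(c,[[0,0]],zt)
    n,l,s,ce=cv2.connectedComponentsWithStats(m.astype(np.uint8))
    out=[]
    for i in range(1,n):
        if s[i,4]<60 or s[i,4]>8000: continue
        cn=max(cv2.findContours((l==i).astype(np.uint8),cv2.RETR_EXTERNAL,cv2.CHAIN_APPROX_NONE)[0],key=len)[:,0,:]
        if len(cn)<8: continue
        w=toworld(c,cn,zt)[:,:2]
        (x,y),r=cv2.minEnclosingCircle(w.astype(np.float32))
        out.append((round(x,4),round(y,4),round(2*r*1000,1),s[i,:4].tolist()))
    return out
def go(x,y,zg,yaw=None,off=0.167):
    """needed turn (deg about tool z) then shift (mm) in turned frame; yaw = world angle of tool y axis (deg), mod 180"""
    o=arm.get_obs(); Rm=R.from_quat(o['tool_rot']).as_matrix(); p=np.array(o['tool_pos'])
    cur=np.degrees(np.arctan2(Rm[1,1],Rm[0,1])); t=0
    if yaw is not None:
        t=-((yaw-cur+90)%180-90)     # tool z is down
    R2=Rm@R.from_euler('z',t,degrees=True).as_matrix()
    d=R2.T@(np.array([x,y,zg+off])-p)*1000
    print('cur yaw %.2f turn %.2f shift'%(cur,t),np.round(d,1),'q7 %.2f'%o['joint_pos'][6],'t',o['clock'])
E
python3 - <<'E'
from h import *
c=arm.camera('top')
for d in discs(c): print(d)
f=arm.trace('top','indicator')[0]; m=f['mask'].astype(np.uint8)
r=cv2.minAreaRect(cv2.findNonZero(m)); 
w=toworld(c,cv2.boxPoints(r),0.038); print('ind',np.round(w,3).tolist(), w.mean(0))
m=arm.trace('top','mat')[0]['mask'].astype(np.uint8); h=cv2.convexHull(cv2.findNonZero(m)); w=toworld(c,cv2.boxPoints(cv2.minAreaRect(h)),0.003);print('mat',np.round(w,3).tolist(),w.mean(0))
# ring: dark pixels inside the platter
g=cv2.cvtColor(c['image'],cv2.COLOR_RGB2GRAY)
sub=g[170:243,400:475]; bl=cv2.adaptiveThreshold(sub,255,cv2.ADAPTIVE_THRESH_MEAN_C,cv2.THRESH_BINARY_INV,11,12)
n,l,s,ce=cv2.connectedComponentsWithStats(bl); 
for i in range(1,n):
  if s[i,2]>25 and s[i,2]<45:
    pts=np.argwhere(l==i)[:,::-1]+[400,170]; w=toworld(c,pts,0.060)[:,:2]; (x,y),rr=cv2.minEnclosingCircle(w.astype(np.float32)); print('ring',x,y,rr*2)
print('landmark', toworld(c,[arm.landmark_of('top','platter_center')[0]['uv']],0.06))
save(c,'close0',(195,165,105,90),4)
E
```

```text
(0.949, 0.5005, 110.2, [162, 60, 33, 17])
(0.9482, 0.2628, 167.7, [229, 60, 53, 19])
(0.87, 0.5013, 108.0, [161, 84, 33, 17])
(0.8703, -0.4079, 170.5, [447, 86, 55, 18])
(0.8401, 0.9313, 61.0, [28, 97, 19, 9])
(0.8154, 0.7045, 62.9, [104, 101, 14, 18])
(0.8139, 0.6272, 65.4, [129, 101, 15, 19])
(0.7683, -0.2166, 90.0, [408, 113, 10, 29])
(0.6986, 0.6287, 165.9, [126, 121, 18, 54])
(0.7233, 0.0705, 66.6, [307, 131, 22, 21])
(0.5192, -0.2902, 329.1, [397, 167, 81, 88])
(0.5368, -0.0179, 201.4, [316, 175, 62, 56])
(0.5658, 0.3698, 58.4, [208, 183, 19, 19])
(0.5516, 0.2385, 67.1, [250, 186, 22, 22])
(0.4391, 0.3782, 42.9, [206, 228, 15, 14])
(0.4313, 0.259, 51.0, [245, 229, 17, 17])
(0.2427, 0.6964, 135.2, [92, 279, 22, 45])
(0.2423, 0.6224, 134.9, [118, 279, 22, 45])
(0.1887, -0.7815, 120.8, [594, 306, 29, 35])
(0.144, 0.7803, 64.2, [65, 326, 16, 19])
(0.1445, 0.7042, 64.4, [92, 326, 15, 19])
(0.144, 0.6283, 62.4, [118, 326, 15, 20])
(0.0146, 0.0011, 247.9, [298, 344, 83, 56])
(0.0541, 0.7055, 117.0, [89, 347, 18, 41])
ind [[0.579, 0.078, 0.038], [0.622, -0.078, 0.038], [0.492, -0.112, 0.038], [0.45, 0.043, 0.038]] [ 0.53575073 -0.01739912  0.038     ]
mat [[0.373, 0.435, 0.003], [0.625, 0.433, 0.003], [0.617, 0.179, 0.003], [0.366, 0.185, 0.003]] [0.49509372 0.30802529 0.003     ]
ring 0.5272070169448853 -0.2794734537601471 0.09568976610898972
landmark [[ 0.52118331 -0.28607146  0.06      ]]
```

View pics/close0.png

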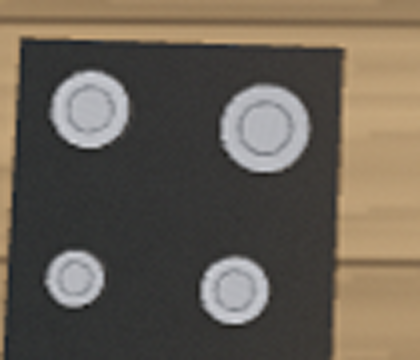

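The close crop shows exactly four plain steel discs on the mat, and their measured diameters of 67, 58, 51 and 43 mm match the four weights. Next I'll move over the switch bank.

Run:
```python
from h import *
go(0.5146,-0.0232,0.25,15.4)
```

```text
cur yaw -66.23 turn -81.63 shift [558.3 384.5 -12.3] q7 -0.08 t 1.6
```

```bash
python3 -m creep '0 0 0 -7; 0 0 0 -7; 0 0 0 -7; 0 0 0 -7; 0 0 0 -7; 0 0 0 -7; 0 0 0 -7; 0 0 0 -7; 0 0 0 -7; 0 0 0 -7' 0
python3 -m creep '0 0 0 -7; 0 0 0 -4.6; 30 20 0 0; 30 20 0 0; 30 20 0 0; 30 20 0 0; 30 20 0 0; 30 20 0 0; 30 20 0 0; 30 20 0 0'
python3 -m creep '30 20 0 0; 30 20 0 0; 30 20 0 0; 30 20 0 0; 30 20 0 0; 30 20 0 0; 30 20 0 0; 30 20 0 0; 30 20 0 0; 30 20 0 0'
python3 - <<'E'
from h import *
go(0.5146,-0.0232,0.25,15.4)
E
```

```text
clock: 2.43
tool_pos: [0.2921, -0.6636, 0.4048]
tool_rot: [0.681, 0.732, -0.0, 0.0]
wrist_force: [-0.3, -0.5, -0.5]
gripper_width: 0.0464
grip_force: 0.0
clock: 3.27
tool_pos: [0.383, -0.3881, 0.4049]
tool_rot: [0.606, 0.795, -0.0, 0.0]
wrist_force: [0.9, 0.1, -0.1]
gripper_width: 0.0465
grip_force: 0.0
clock: 4.1
tool_pos: [0.4965, -0.0457, 0.405]
tool_rot: [0.606, 0.795, 0.0, 0.0]
wrist_force: [1.4, -0.4, 0.1]
gripper_width: 0.0463
grip_force: 0.0
cur yaw 15.35 turn -0.05 shift [ 16.9  23.4 -12. ] q7 -0.04 t 4.1
```

```bash
python3 -m creep '17 23 0 0; 0 0 0 0; 0 0 0 0; 0 0 0 0; 0 0 0 0; 0 0 0 0; 0 0 0 0; 0 0 0 0; 0 0 0 0; 0 0 0 0' >/dev/null
python3 - <<'E'
from h import *
c=arm.camera('wrist'); save(c,'w1'); print({k:v for k,v in c.items() if k!='image'})
for k in range(1,7):
    d=arm.landmark_of('wrist','sw%d_tip'%k)[:1]; print(k,[(np.round(e['uv']),round(e['conf'],2),np.round(toworld(c,[e['uv']],.061),4)) for e in d])
for t,z in [('bank',.046),('indicator',0)]:
    d=arm.landmark_of('wrist',t)[:1]; print(t,[(np.round(e['uv']),round(e['conf'],2),np.round(toworld(c,[e['uv']],z),4)) for e in d])
print(arm.get_obs()['tool_pos'])
E
```

```text
{'vfov': 60.771452814739526, 'cx': 313.3408663335754, 'cy': 199.068582952533, 'origin': array([0.49340488, 0.05206777, 0.3852645 ]), 'rotation': array([-0.14269668, -0.01968093,  0.13165658,  0.9807736 ])}
1 [(array([324., 127.]), 0.6, array([[0.51 , 0.029, 0.061]]))]
2 [(array([309., 148.]), 0.46, array([[0.5018, 0.0067, 0.061 ]]))]
3 [(array([307., 152.]), 0.59, array([[0.501 , 0.0028, 0.061 ]]))]
4 [(array([307., 196.]), 0.48, array([[ 0.5126, -0.0395,  0.061 ]]))]
5 [(array([309., 212.]), 0.58, array([[ 0.519 , -0.0551,  0.061 ]]))]
6 [(array([307., 228.]), 0.54, array([[ 0.5214, -0.0721,  0.061 ]]))]
bank [(array([313., 182.]), 0.61, array([[ 0.515 , -0.0273,  0.046 ]]))]
indicator [(array([332., 168.]), 0.74, array([[ 0.5354, -0.0166,  0.    ]]))]
[ 0.51386345 -0.02488548  0.40467734]
```

View pics/w1.png

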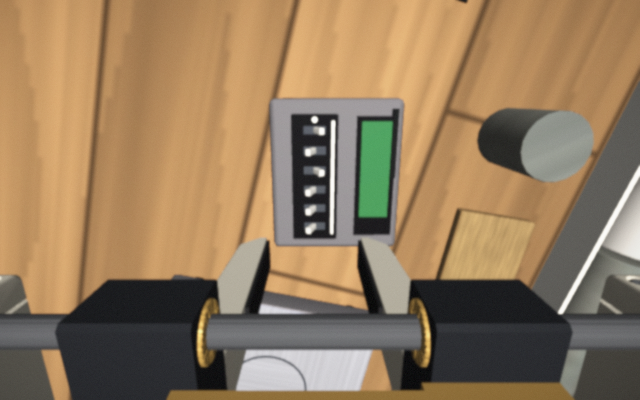

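The wrist view shows the bank at px (292–338, 114–238), with switch 1 at the top beside the dot. Switches 1 and 3 look on and 2, 4, 5 and 6 off. I'll zoom in to confirm and fit the pose.

Run:
```python
from h import *
c=arm.camera('wrist')
g=cv2.cvtColor(c['image'],cv2.COLOR_RGB2GRAY)
sub=g[105:245,282:350]; 
m=np.zeros_like(g); m[105:245,282:350]=(sub<70)
m=cv2.morphologyEx(m,cv2.MORPH_CLOSE,np.ones((25,25)))
cn=max(cv2.findContours(m,cv2.RETR_EXTERNAL,cv2.CHAIN_APPROX_NONE)[0],key=cv2.contourArea)
w=toworld(c,cn[:,0],.046)[:,:2]*1000
r=cv2.minAreaRect(w.astype(np.float32)); print('bank rect',r, cv2.boundingRect(cn))
# box rect: mask
m=arm.trace('wrist','indicator')[0]['mask'].astype(np.uint8)
w=toworld(c,cv2.findNonZero(m)[:,0],.038)[:,:2]*1000; print('box',cv2.minAreaRect(w.astype(np.float32)))
ctr=np.array([.5146,-.0245]); a=np.radians(15.4); ex=np.array([np.cos(a),np.sin(a)]); ey=np.array([-ex[1],ex[0]])
im=cv2.resize(c['image'][:,:,::-1][95:250,265:410],None,fx=4,fy=4,interpolation=cv2.INTER_CUBIC)
for i in range(6):
  for s,col in ((-7,(0,0,255)),(7,(0,255,0))):
    p=np.r_[ctr+ey*(.05-.02*i)+ex*s/1000,.061]; u=topix(c,p)[0]; cv2.circle(im,tuple(int(v) for v in (u-[265,95])*4+2),4,col,1)
cv2.imwrite('pics/w1c.png',im)
```

```text
bank rect ((515.5892333984375, -24.187896728515625), (44.413394927978516, 127.27761840820312), 15.358969688415527) (292, 115, 46, 123)
box ((536.5328369140625, -18.236221313476562), (134.7126922607422, 158.35797119140625), 15.348020553588867)
```

View pics/w1c.png

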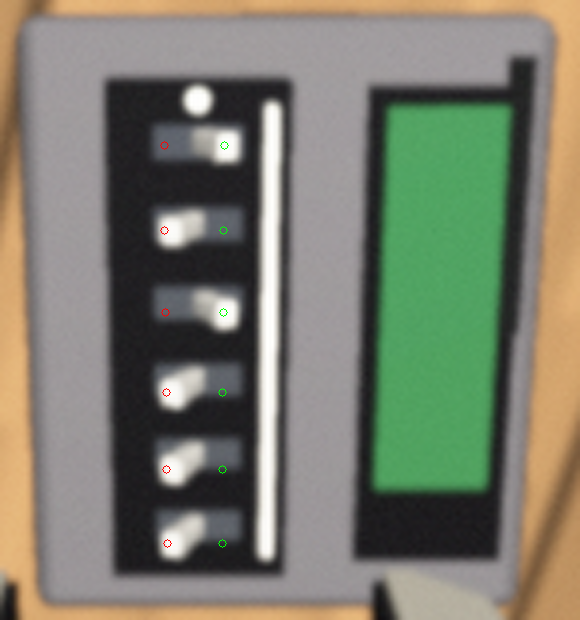

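Confirmed: 1 and 3 are already on and 2, 4, 5 and 6 are off, so only 4 and 6 need flipping on. I'll straddle the row and push with one finger.

Run:
```python
from h import *
go(.5182,-.0338,.071,15.36)
go(.5288,-.0724,.071,15.36)
```

```text
cur yaw 15.37 turn 0.01 shift [ -9.7   1.8 166.7] q7 -0.08 t 5.4833
cur yaw 15.37 turn 0.01 shift [-49.8   1.8 166.7] q7 -0.08 t 5.4833
```

```bash
python3 -m creep '-10 2 0 0; 0 0 30 0; 0 0 30 0; 0 0 30 0; 0 0 30 0; 0 0 30 0; 0 0 17 0; 0 0 0 0; 0 0 0 0; 0 0 0 0'
python3 -m creep '0 8 0 0; 0 6 0 0; 0 4 0 0; 0 2.5 0 0; 0 2 0 0; 0 0 0 0; 0 -12 0 0; 0 -10.5 0 0; 0 0 0 0; 0 0 0 0'
python3 - <<'E'
from h import *
go(.5288,-.0724,.071,15.36)
c=arm.camera('wrist'); save(c,'w2',(200,80,260,200),3)
E
```

```text
clock: 6.32
tool_pos: [0.519, -0.0342, 0.2385]
tool_rot: [0.606, 0.795, 0.0, 0.0]
wrist_force: [0.2, -0.1, 0.3]
gripper_width: 0.0467
grip_force: 0.0
clock: 7.15
tool_pos: [0.5181, -0.0342, 0.2378]
tool_rot: [0.606, 0.795, -0.0, -0.0]
wrist_force: [1.2, -0.1, -0.5]
gripper_width: 0.0468
grip_force: 0.0
cur yaw 15.36 turn 0.00 shift [-39.7   0.2  -0.2] q7 -0.27 t 7.15
```

View pics/w2.png

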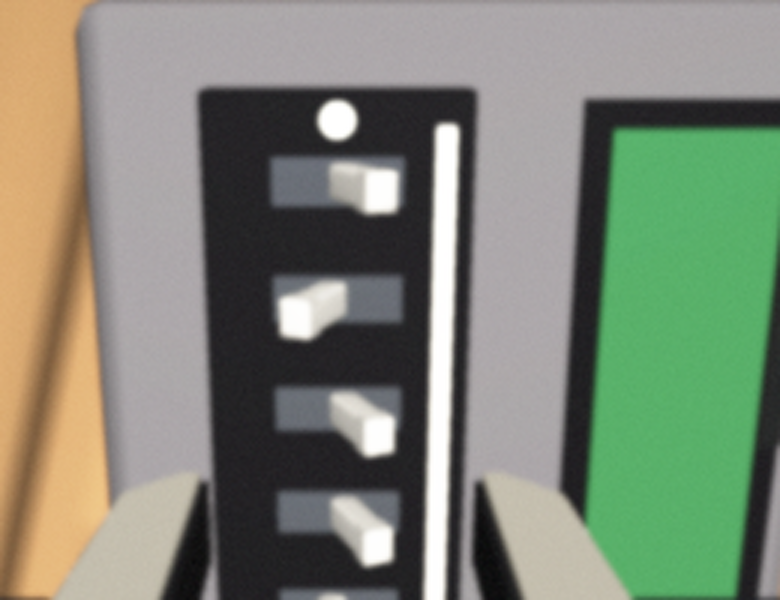

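Switch 4 is now on (crop (365,530)), with 1 and 3 on and 2 off. Next is switch 6.

```bash
python3 -m creep '-20 0 0 0; -20 0 0 0; 0 0 0 0; 0 8 0 0; 0 6 0 0; 0 4 0 0; 0 2.5 0 0; 0 2 0 0; 0 0 0 0; 0 -12 0 0'
python3 -m creep '0 -10.5 0 0; 0 0 0 0; 0 0 -30 0; 0 0 -30 0; 0 0 -30 0; 0 0 -30 0; 0 0 -30 0; 0 0 -10 0; 40 0 0 0; 0 0 0 0'
python3 - <<'E'
from h import *
c=arm.camera('wrist'); save(c,'w3',(240,80,200,150),3)
c=arm.camera('top')
for d in discs(c):
  if 38<d[2]<72 and d[1]>-.4 and .3<d[0]<.7: print(d)
E
```

```text
clock: 8.03
tool_pos: [0.5409, -0.0687, 0.2378]
tool_rot: [0.606, 0.796, 0.001, 0.001]
wrist_force: [0.7, 1.1, -0.5]
gripper_width: 0.0466
grip_force: 0.0
clock: 8.87
tool_pos: [0.5173, -0.0294, 0.3988]
tool_rot: [0.605, 0.796, 0.001, 0.0]
wrist_force: [-0.6, 0.7, -0.4]
gripper_width: 0.0466
grip_force: 0.0
(0.5658, 0.3698, 58.4, [208, 183, 19, 19])
(0.5516, 0.2385, 67.1, [250, 186, 22, 22])
(0.4391, 0.3782, 42.9, [206, 228, 15, 14])
(0.4313, 0.259, 51.0, [245, 229, 17, 17])
```

View pics/w3.png

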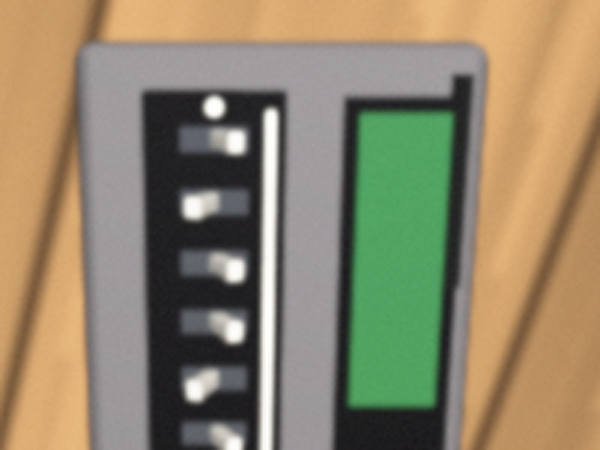

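The code is set: 1, 3, 4 and 6 on, 2 and 5 off. Now disc66.

Run:
```python
from h import *
go(.5516,.2385,.235,15.36)
```

```text
cur yaw 15.52 turn 0.16 shift [252.7 104.2  -4.2] q7 -0.09 t 8.9667
```

```bash
python3 -m creep '32 13 0 0; 32 13 0 0; 32 13 0 0; 32 13 0 0; 32 13 0 0; 32 13 0 0; 32 13 0 0; 28 13 0 0; 0 0 0 0; 0 0 0 0' 1 30
cat >> h.py <<'E'
def wl():
    c=arm.camera('wrist')
    for d in discs(c):
        if 36<d[2]<76 and abs(d[0]-.495)<.13 and abs(d[1]-.308)<.13: print('wrist',d)
    return c
def tp(zt=.023):
    c=arm.camera('top')
    for d in discs(c,zt):
        if 36<d[2]<76 and .3<d[0]<.7 and -.4<d[1]<.5: print('top',d)
    return c
E
python3 - <<'E'
from h import *
c=wl(); tp(); go(.5516,.2385,.025)
save(c,'w4')
E
```

```text
clock: 9.8
tool_pos: [0.552, 0.2378, 0.3967]
tool_rot: [0.605, 0.796, -0.0, -0.001]
wrist_force: [0.4, -0.9, -0.2]
gripper_width: 0.0926
grip_force: 0.0
wrist (0.4399, 0.3755, 42.7, [213, 0, 46, 30])
wrist (0.5661, 0.3684, 59.0, [333, 19, 61, 66])
wrist (0.4319, 0.2584, 53.9, [179, 102, 50, 51])
wrist (0.5525, 0.2372, 68.6, [282, 145, 63, 63])
top (0.4391, 0.3782, 42.9, [206, 228, 15, 14])
cur yaw 15.31 turn 0.00 shift [  3.6   0.6 204.8] q7 -0.55 t 9.9
```

View pics/w4.png

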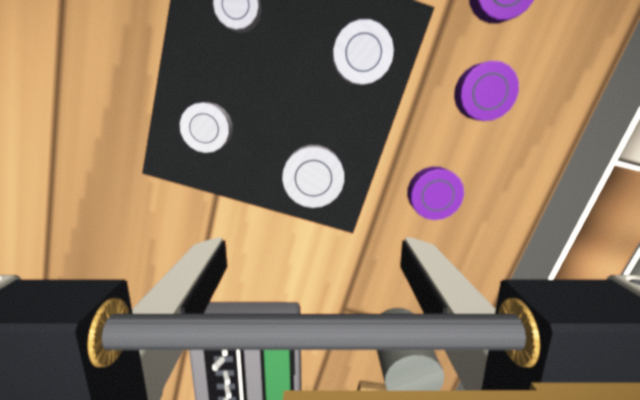

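The wrist view shows disc66 at (313,177) between the fingers, with the purple discs clear to the right. I'll descend and grip.

```bash
python3 -m creep '2 0 0 0; 0 0 40 0; 0 0 40 0; 0 0 40 0; 0 0 35 0; 0 0 25 0; 0 0 15 0; 0 0 8 0; 0 0 0 0; 0 0 0 0'
python3 -c "
from h import *
go(.552,.238,.025)"
```

```text
clock: 10.73
tool_pos: [0.5517, 0.2379, 0.1951]
tool_rot: [0.607, 0.795, -0.0, 0.0]
wrist_force: [-0.2, -0.4, 0.3]
gripper_width: 0.0931
grip_force: 0.0
cur yaw 15.32 turn 0.00 shift [0.  0.3 3.1] q7 -0.75 t 10.7333
```

```bash
python3 -m creep '0 0 2.5 0; 0 0 0 0; 0 0 0 0; 0 0 0 0; 0 0 0 0; 0 0 0 0; 0 0 0 0; 0 0 0 0; 0 0 0 0; 0 0 0 0' -1 30
python3 -m creep '0 0 -20 0; 0 0 -40 0; 0 0 -40 0; 0 0 -40 0; 0 0 -40 0; 0 0 -30 0; 0 0 0 0; 0 0 0 0; 0 0 0 0; 0 0 0 0'
python3 -c "
from h import *
go(.5272,-.2795,.0865)"
```

```text
clock: 11.57
tool_pos: [0.5515, 0.2384, 0.1928]
tool_rot: [0.606, 0.795, 0.0, 0.0]
wrist_force: [-0.9, -1.1, 6.1]
gripper_width: 0.0657
grip_force: 30.0
clock: 12.4
tool_pos: [0.5509, 0.2379, 0.3999]
tool_rot: [0.606, 0.795, -0.002, -0.001]
wrist_force: [-0.2, 0.9, -5.7]
gripper_width: 0.0655
grip_force: 30.0
cur yaw 15.37 turn 0.00 shift [-492.5 -159.5  147.4] q7 -0.56 t 12.4
```

```bash
python3 -m creep '-38 -12 0 0; -38 -12 0 0; -38 -12 0 0; -38 -12 0 0; -38 -12 0 0; -38 -12 0 0; -38 -12 0 0; -38 -12 0 0; -38 -12 0 0; -38 -12 0 0'
python3 -m creep '-38 -12 0 0; -38 -12 0 0; -36 -15 0 0; -40 0 0 0; -20 0 0 0; 0 0 0 0; 0 0 0 0; 0 0 0 0; 0 0 0 0; 0 0 0 0'
python3 - <<'E'
from h import *
go(.5272,-.2795,.0865)
c=arm.camera('wrist'); save(c,'w5')
def ring(c):
    g=cv2.cvtColor(c['image'],cv2.COLOR_RGB2GRAY)
    bl=cv2.adaptiveThreshold(g,255,cv2.ADAPTIVE_THRESH_MEAN_C,cv2.THRESH_BINARY_INV,11,10)
    n,l,s,ce=cv2.connectedComponentsWithStats(bl)
    for i in range(1,n):
        pts=np.argwhere(l==i)[:,::-1]; 
        if len(pts)<25: continue
        w=toworld(c,pts,.06)[:,:2]
        if np.linalg.norm(w.mean(0)-[.527,-.28])>.06 : continue
        A=np.c_[2*w,np.ones(len(w))]; s_=np.linalg.lstsq(A,(w**2).sum(1),rcond=None)[0]
        print('ring',s_[:2],2*np.sqrt(s_[2]+s_[:2]@s_[:2]),len(w))
ring(c); c=arm.camera('top'); ring(c)
E
```

```text
clock: 13.23
tool_pos: [0.5357, -0.1617, 0.4003]
tool_rot: [0.606, 0.795, -0.001, -0.002]
wrist_force: [0.8, 0.9, -4.7]
gripper_width: 0.0653
grip_force: 30.0
clock: 14.07
tool_pos: [0.5445, -0.3345, 0.4018]
tool_rot: [0.605, 0.796, 0.0, -0.001]
wrist_force: [0.1, -0.2, -4.0]
gripper_width: 0.0655
grip_force: 30.0
cur yaw 15.49 turn 0.00 shift [ 57.5  -1.9 148.4] q7 0.43 t 14.0667
ring [ 0.52769827 -0.2816104 ] 0.0914946289897874 1016
ring [ 0.52702404 -0.27959402] 0.09117492385971222 146
```

View pics/w5.png

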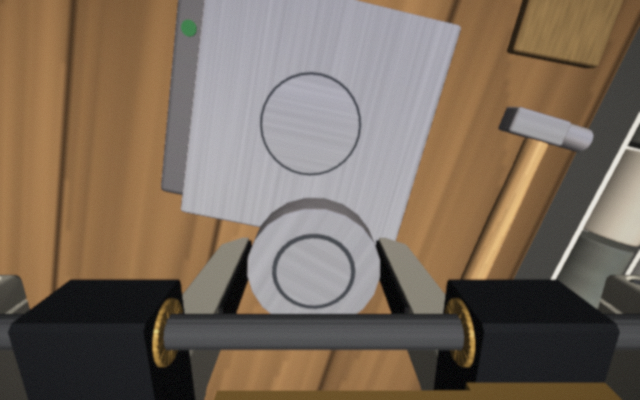

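The picture shows the ring at (311,123) and the held disc at (314,270). I'll compute the disc's offset in the grip.

Run:
```python
from h import *
c=arm.camera('wrist'); o=arm.get_obs(); print(toworld(c,[[314,271]],o['tool_pos'][2]-.1698),o['tool_pos'])
go(.5273,-.2805,.0865)
```

```text
[[ 0.546075   -0.33610271  0.23252558]] [ 0.54452474 -0.33519084  0.40232558]
cur yaw 15.43 turn 0.00 shift [ 57.3  -2.  148.8] q7 0.43 t 14.2167
```

```bash
python3 -m creep '25 -1 0 0; 32 -1 0 0; 0 0 30 0; 0 0 30 0; 0 0 30 0; 0 0 25 0; 0 0 20 0; 0 0 8 0; 0 0 0 0; 0 0 0 0'
python3 -c "
from h import *
go(.5273,-.2805,.0835)"
```

```text
clock: 15.05
tool_pos: [0.5278, -0.2814, 0.2597]
tool_rot: [0.606, 0.795, 0.0, 0.0]
wrist_force: [-0.4, -0.4, -4.2]
gripper_width: 0.0654
grip_force: 30.0
cur yaw 15.39 turn 0.00 shift [ 1.  -0.3  9.2] q7 0.22 t 15.05
```

```bash
python3 -m creep '1 0 5 0; 0 0 3 0; 0 0 1 0; 0 0 0.5 0; 0 0 0 0; 0 0 0 0; 0 0 0 0; 0 0 0 0; 0 0 0 0; 0 0 0 0'
python3 -m creep '0 0 0 0; 0 0 0 0; 0 0 0 0; 0 0 0 0; 0 0 0 0; 0 0 0 0; 0 0 -15 0; 0 0 -40 0; 0 0 -40 0; 0 0 -40 0' 1
python3 - <<'E'
from h import *
c=tp(); go(.566,.3693,.235)
E
```

```text
clock: 15.88
tool_pos: [0.5271, -0.2806, 0.2498]
tool_rot: [0.606, 0.795, -0.0, 0.0]
wrist_force: [-1.2, -0.0, -3.7]
gripper_width: 0.0654
grip_force: 30.0
clock: 16.72
tool_pos: [0.5269, -0.2803, 0.386]
tool_rot: [0.606, 0.795, 0.0, -0.001]
wrist_force: [0.6, -1.3, -0.5]
gripper_width: 0.093
grip_force: 0.0
top (0.5948, -0.3765, 46.1, [459, 178, 13, 13])
top (0.5658, 0.3698, 58.4, [208, 183, 19, 19])
top (0.4391, 0.3782, 42.9, [206, 228, 15, 14])
top (0.4313, 0.259, 51.0, [245, 229, 17, 17])
cur yaw 15.39 turn 0.00 shift [616.5 208.4 -10.3] q7 0.34 t 16.7667
```

```bash
python3 -m creep '38 13 -10 0; 38 13 0 0; 38 13 0 0; 38 13 0 0; 38 13 0 0; 38 13 0 0; 38 13 0 0; 38 13 0 0; 38 13 0 0; 38 13 0 0'
python3 -m creep '38 13 0 0; 38 13 0 0; 38 13 0 0; 38 13 0 0; 38 13 0 0; 38 13 0 0; 8 0 0 0; 0 0 0 0; 0 0 0 0; 0 0 0 0'
python3 - <<'E'
from h import *
c=wl(); go(.566,.3693,.0265)
d=tp(); save(d,'t1',(400,150,110,110),5)
E
```

```text
clock: 17.6
tool_pos: [0.5515, 0.1222, 0.3947]
tool_rot: [0.606, 0.795, 0.0, 0.0]
wrist_force: [1.1, 0.1, -0.0]
gripper_width: 0.0932
grip_force: 0.0
clock: 18.43
tool_pos: [0.5649, 0.3667, 0.3943]
tool_rot: [0.607, 0.795, -0.001, 0.0]
wrist_force: [0.6, -1.3, 0.0]
gripper_width: 0.0931
grip_force: 0.0
wrist (0.4408, 0.3777, 46.7, [175, 114, 45, 43])
wrist (0.5662, 0.3699, 61.2, [286, 145, 57, 57])
cur yaw 15.23 turn 0.00 shift [  2.9   1.7 201. ] q7 -0.71 t 18.4833
top (0.5713, 0.366, 55.1, [211, 183, 16, 14])
```

View pics/t1.png

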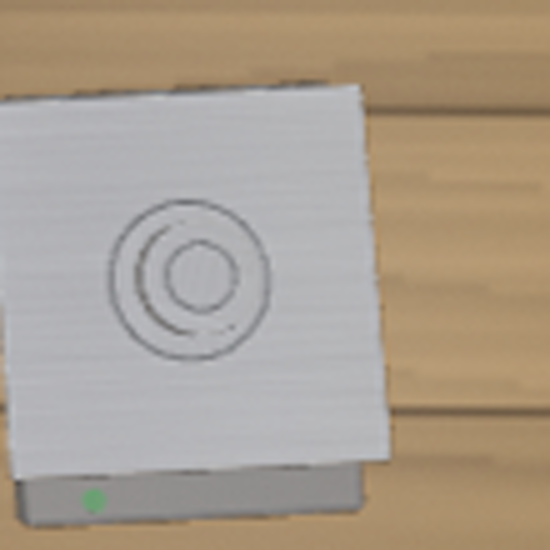

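Disc66 sits inside the ring: the disc's inner circle is at crop (201,277) and the ring at (190,280), with the shift being height parallax. Next I'll grasp disc58.

```bash
python3 -m creep '3 2 0 0; 0 0 40 0; 0 0 40 0; 0 0 40 0; 0 0 35 0; 0 0 25 0; 0 0 13 0; 0 0 5 0; 0 0 3 0; 0 0 0 0'
python3 - <<'E'
from h import *
go(.566,.3697,.0258)
c=arm.camera('top'); print(toworld(c,[[440.25-.4,205.45-.4]],.08), toworld(c,[[438-.4,206-.4]],.06))
E
```

```text
clock: 19.37
tool_pos: [0.566, 0.3721, 0.1946]
tool_rot: [0.606, 0.795, 0.001, 0.0]
wrist_force: [0.5, -0.2, -0.7]
gripper_width: 0.0927
grip_force: 0.0
cur yaw 15.35 turn 0.00 shift [-2.3 -0.6  1.8] q7 -0.86 t 19.3667
[[ 0.52737515 -0.28079417  0.08      ]] [[ 0.52694593 -0.28038613  0.06      ]]
```

Disc66 is centred to within 1 mm. Gripping disc58.

```bash
python3 -m creep '-2 0 1.5 0; 0 0 0 0; 0 0 0 0; 0 0 0 0; 0 0 0 0; 0 0 0 0; 0 0 0 0; 0 0 0 0; 0 0 0 0; 0 0 0 0' -1 30
python3 -m creep '0 0 -20 0; 0 0 -40 0; 0 0 -40 0; 0 0 -40 0; 0 0 -40 0; 0 0 -25 0; 0 0 0 0; 0 0 0 0; 0 0 0 0; 0 0 0 0'
python3 -c "
from h import *
go(.5273,-.2805,.2335)"
```

```text
clock: 20.25
tool_pos: [0.5657, 0.37, 0.1924]
tool_rot: [0.606, 0.795, -0.0, -0.0]
wrist_force: [-3.2, -2.6, 5.1]
gripper_width: 0.0573
grip_force: 30.0
clock: 21.08
tool_pos: [0.5658, 0.3694, 0.3947]
tool_rot: [0.606, 0.795, -0.002, -0.0]
wrist_force: [-0.3, -0.0, -4.8]
gripper_width: 0.0575
grip_force: 30.0
cur yaw 15.37 turn 0.00 shift [-616.5 -209.5   -4.2] q7 -0.72 t 21.0833
```

```bash
python3 -m creep '-38 -13 0 0; -38 -13 0 0; -38 -13 0 0; -38 -13 0 0; -38 -13 0 0; -38 -13 0 0; -38 -13 0 0; -38 -13 0 0; -38 -13 0 0; -38 -13 0 0'
python3 -m creep '-38 -13 0 0; -38 -13 0 0; -38 -13 0 0; -38 -13 0 0; -38 -13 0 0; -38 -14 0 0; -8 0 0 0; 0 0 30 0; 0 0 30 0; 0 0 20 0'
python3 -m creep '0 0 10 0; 0 0 5 0; 0 0 0 0; 0 0 0 0; 0 0 0 0; 0 0 0 0; 0 0 0 0; 0 0 0 0; 0 0 0 0; 0 0 0 0'
python3 -c "
from h import *
go(.5273,-.2805,.1030)"
```

```text
clock: 21.92
tool_pos: [0.5407, -0.0328, 0.3956]
tool_rot: [0.606, 0.795, -0.001, -0.001]
wrist_force: [1.3, 0.5, -4.5]
gripper_width: 0.0573
grip_force: 30.0
clock: 22.75
tool_pos: [0.5267, -0.2795, 0.3135]
tool_rot: [0.607, 0.795, -0.0, -0.002]
wrist_force: [-1.3, -0.1, -5.3]
gripper_width: 0.0574
grip_force: 30.0
clock: 23.58
tool_pos: [0.5278, -0.2794, 0.3025]
tool_rot: [0.606, 0.795, -0.0, 0.0]
wrist_force: [0.1, -0.2, -3.9]
gripper_width: 0.0573
grip_force: 30.0
cur yaw 15.36 turn 0.00 shift [-0.9 -0.8 32.5] q7 0.25 t 23.5833
```

```bash
python3 -m creep '-1 -1 10 0; 0 0 10 0; 0 0 6 0; 0 0 4 0; 0 0 2 0; 0 0 0.5 0; 0 0 0 0; 0 0 0 0; 0 0 0 0; 0 0 0 0'
python3 -m creep '0 0 0 0; 0 0 0 0; 0 0 0 0; 0 0 0 0; 0 0 0 0; 0 0 0 0; 0 0 -15 0; 0 0 -40 0; 0 0 -40 0; 0 0 -30 0' 1
python3 - <<'E'
from h import *
c=tp(); go(.4313,.259,.235)
E
```

```text
clock: 24.42
tool_pos: [0.5272, -0.2806, 0.2697]
tool_rot: [0.606, 0.795, 0.0, 0.0]
wrist_force: [0.2, 0.0, -4.5]
gripper_width: 0.0575
grip_force: 30.0
clock: 25.25
tool_pos: [0.5273, -0.2803, 0.3973]
tool_rot: [0.606, 0.795, 0.0, 0.0]
wrist_force: [0.6, -1.0, -0.8]
gripper_width: 0.0929
grip_force: 0.0
top (0.5979, -0.3826, 46.2, [461, 177, 13, 13])
top (0.4391, 0.3782, 42.9, [206, 228, 15, 14])
top (0.4313, 0.259, 51.0, [245, 229, 17, 17])
cur yaw 15.38 turn 0.00 shift [545.9  49.3  -2.1] q7 0.34 t 25.3
```

```bash
python3 -m creep '39 3 0 0; 39 3 0 0; 39 3 0 0; 39 3 0 0; 39 3 0 0; 39 3 0 0; 39 3 0 0; 39 4 0 0; 39 4 0 0; 39 4 0 0'
python3 -m creep '39 4 0 0; 39 4 0 0; 39 4 0 0; 39 4 0 0; 0 0 0 0; 0 0 0 0; 0 0 0 0; 0 0 0 0; 0 0 0 0; 0 0 0 0'
python3 - <<'E'
from h import *
wl(); go(.4315,.259,.0258)
c=arm.camera('top'); save(c,'t2',(400,150,110,110),5)
E
```

```text
clock: 26.13
tool_pos: [0.4548, 0.1059, 0.3947]
tool_rot: [0.606, 0.795, 0.0, 0.0]
wrist_force: [-0.3, 0.1, -0.6]
gripper_width: 0.0931
grip_force: 0.0
clock: 26.97
tool_pos: [0.4301, 0.2576, 0.3947]
tool_rot: [0.607, 0.795, -0.0, 0.0]
wrist_force: [-0.8, 0.2, -0.8]
gripper_width: 0.0929
grip_force: 0.0
wrist (0.4393, 0.3764, 43.1, [332, 38, 45, 48])
wrist (0.4313, 0.2584, 53.5, [290, 151, 48, 50])
cur yaw 15.25 turn 0.00 shift [  0.9   1.7 201.9] q7 -0.74 t 27.0167
```

View pics/t2.png

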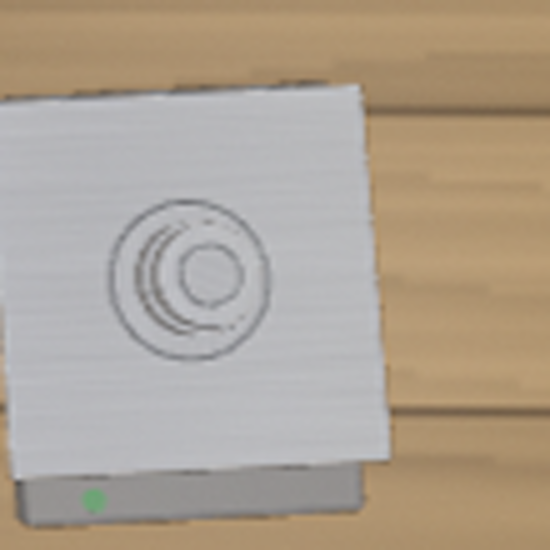

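The stack of two is standing and concentric (58's inner circle at crop (211,274)). Now disc50.

```bash
python3 -m creep '1 1 0 0; 0 0 40 0; 0 0 40 0; 0 0 40 0; 0 0 35 0; 0 0 25 0; 0 0 13 0; 0 0 5 0; 0 0 3 0; 0 0 0 0'
python3 -c "
from h import *
go(.4315,.2588,.0258)
c=arm.camera('top'); print(toworld(c,[[442.2-.4,204.8-.4]],.10))"
```

```text
clock: 27.9
tool_pos: [0.4305, 0.2603, 0.1938]
tool_rot: [0.606, 0.795, 0.0, 0.0]
wrist_force: [-0.4, -0.7, -1.1]
gripper_width: 0.0934
grip_force: 0.0
cur yaw 15.38 turn 0.00 shift [-1.8  0.6  1. ] q7 -1.06 t 27.9
[[ 0.52802204 -0.28014301  0.1       ]]
```

```bash
python3 -m creep '-1.5 0.5 1 0; 0 0 0 0; 0 0 0 0; 0 0 0 0; 0 0 0 0; 0 0 0 0; 0 0 0 0; 0 0 0 0; 0 0 0 0; 0 0 0 0' -1 30
python3 -m creep '0 0 -20 0; 0 0 -40 0; 0 0 -40 0; 0 0 -40 0; 0 0 -40 0; 0 0 -25 0; 0 0 0 0; 0 0 0 0; 0 0 0 0; 0 0 0 0'
python3 -c "
from h import *
go(.5274,-.2804,.2335)"
```

```text
clock: 28.78
tool_pos: [0.431, 0.2588, 0.1928]
tool_rot: [0.606, 0.795, -0.0, 0.0]
wrist_force: [-2.4, 0.2, 4.5]
gripper_width: 0.0492
grip_force: 30.0
clock: 29.62
tool_pos: [0.431, 0.2584, 0.396]
tool_rot: [0.606, 0.795, -0.001, -0.001]
wrist_force: [0.6, 0.1, -2.4]
gripper_width: 0.0495
grip_force: 30.0
cur yaw 15.37 turn 0.00 shift [-545.1  -49.9   -3.9] q7 -0.75 t 29.6167
```

```bash
python3 -m creep '-39 -4 0 0; -39 -4 0 0; -39 -4 0 0; -39 -4 0 0; -39 -4 0 0; -39 -4 0 0; -39 -4 0 0; -39 -4 0 0; -39 -4 0 0; -39 -4 0 0'
python3 -m creep '-39 -3 0 0; -39 -3 0 0; -39 -2 0 0; -38 -2 0 0; 0 0 0 0; 0 0 30 0; 0 0 25 0; 0 0 15 0; 0 0 0 0; 0 0 0 0'
python3 -m creep '0 0 0 0; 0 0 0 0; 0 0 0 0; 0 0 0 0; 0 0 0 0; 0 0 0 0; 0 0 0 0; 0 0 0 0; 0 0 0 0; 0 0 0 0'
python3 -c "
from h import *
go(.5274,-.2804,.1234)"
```

```text
clock: 30.45
tool_pos: [0.4957, -0.1298, 0.396]
tool_rot: [0.606, 0.795, -0.001, -0.001]
wrist_force: [1.3, 0.7, -1.4]
gripper_width: 0.049
grip_force: 30.0
clock: 31.28
tool_pos: [0.5273, -0.2793, 0.3259]
tool_rot: [0.606, 0.796, -0.0, -0.002]
wrist_force: [-0.0, -0.4, -2.0]
gripper_width: 0.0495
grip_force: 30.0
clock: 32.12
tool_pos: [0.5274, -0.28, 0.3277]
tool_rot: [0.606, 0.795, -0.0, 0.0]
wrist_force: [-0.7, -0.4, -2.6]
gripper_width: 0.0495
grip_force: 30.0
cur yaw 15.36 turn 0.00 shift [-0.4 -0.1 37.3] q7 0.25 t 32.1167
```

```bash
python3 -m creep '-0.5 0 12 0; 0 0 12 0; 0 0 6 0; 0 0 4 0; 0 0 2.5 0; 0 0 0.5 0; 0 0 0 0; 0 0 0 0; 0 0 0 0; 0 0 0 0'
python3 -m creep '0 0 0 0; 0 0 0 0; 0 0 0 0; 0 0 0 0; 0 0 0 0; 0 0 0 0; 0 0 -15 0; 0 0 -40 0; 0 0 -40 0; 0 0 -10 0' 1
python3 - <<'E'
from h import *
c=tp(); go(.4391,.378,.235)
E
```

```text
clock: 32.95
tool_pos: [0.5276, -0.2805, 0.291]
tool_rot: [0.606, 0.795, 0.0, 0.0]
wrist_force: [0.1, -0.5, -3.7]
gripper_width: 0.0492
grip_force: 30.0
clock: 33.78
tool_pos: [0.5288, -0.2802, 0.4011]
tool_rot: [0.606, 0.795, 0.001, 0.003]
wrist_force: [1.1, 0.1, -0.3]
gripper_width: 0.0928
grip_force: 0.0
top (0.6009, -0.3842, 41.3, [462, 176, 12, 13])
top (0.4391, 0.3782, 42.9, [206, 228, 15, 14])
cur yaw 15.36 turn 0.00 shift [658.6  88.   -3.9] q7 0.32 t 33.8333
```

```bash
python3 -m creep '39 5 0 0; 39 5 0 0; 39 5 0 0; 39 5 0 0; 39 5 0 0; 39 5 0 0; 39 5 0 0; 39 5 0 0; 39 5 0 0; 39 5 0 0'
python3 -m creep '39 5 0 0; 39 5 0 0; 39 5 0 0; 39 5 0 0; 39 6 0 0; 39 6 0 0; 35 5 0 0; 0 0 0 0; 0 0 0 0; 0 0 0 0'
python3 - <<'E'
from h import *
wl(); go(.4391,.378,.0258)
c=arm.camera('top'); save(c,'t3',(400,150,110,110),5)
E
```

```text
clock: 34.67
tool_pos: [0.4716, 0.1104, 0.3951]
tool_rot: [0.606, 0.795, -0.0, -0.0]
wrist_force: [0.5, -0.6, -1.1]
gripper_width: 0.0931
grip_force: 0.0
clock: 35.5
tool_pos: [0.4367, 0.3774, 0.3947]
tool_rot: [0.606, 0.795, -0.001, 0.0]
wrist_force: [-0.4, -0.4, -1.0]
gripper_width: 0.0929
grip_force: 0.0
wrist (0.4388, 0.3772, 45.3, [295, 156, 41, 42])
cur yaw 15.31 turn 0.00 shift [  0.9   2.5 202.2] q7 -0.92 t 35.55
```

View pics/t3.png

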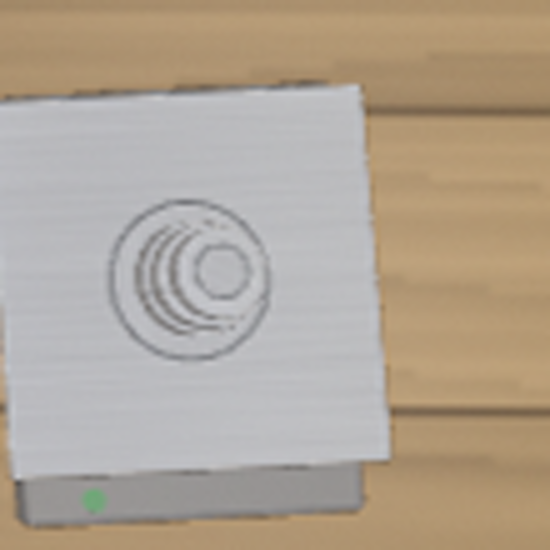

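Three discs are stacked and evenly stepped (50's inner circle at crop (222,272)). Now disc42.

```bash
python3 -m creep '0.5 2 0 0; 0 0 40 0; 0 0 40 0; 0 0 40 0; 0 0 35 0; 0 0 25 0; 0 0 13 0; 0 0 5 0; 0 0 3 0; 0 0 0 0'
python3 -c "
from h import *
go(.439,.3777,.0258)
c=arm.camera('top'); print(toworld(c,[[444.4-.4,204.4-.4]],.12))"
```

```text
clock: 36.43
tool_pos: [0.4391, 0.3788, 0.1949]
tool_rot: [0.607, 0.795, 0.0, 0.0]
wrist_force: [-0.8, 0.3, -0.3]
gripper_width: 0.0935
grip_force: 0.0
cur yaw 15.32 turn 0.00 shift [-1.  -0.4  2.1] q7 -1.15 t 36.4333
[[ 0.52791887 -0.27996973  0.12      ]]
```

```bash
python3 -m creep '-1 -0.5 2 0; 0 0 0 0; 0 0 0 0; 0 0 0 0; 0 0 0 0; 0 0 0 0; 0 0 0 0; 0 0 0 0; 0 0 0 0; 0 0 0 0' -1 30
python3 -m creep '0 0 -20 0; 0 0 -40 0; 0 0 -40 0; 0 0 -40 0; 0 0 -40 0; 0 0 -25 0; 0 0 0 0; 0 0 0 0; 0 0 0 0; 0 0 0 0'
python3 -c "
from h import *
go(.5275,-.2804,.2335)"
```

```text
clock: 37.32
tool_pos: [0.4383, 0.378, 0.1927]
tool_rot: [0.606, 0.795, -0.0, -0.0]
wrist_force: [-0.4, -1.0, 1.3]
gripper_width: 0.0414
grip_force: 30.0
clock: 38.15
tool_pos: [0.4382, 0.3774, 0.3959]
tool_rot: [0.606, 0.795, -0.001, -0.0]
wrist_force: [0.2, -0.4, -2.1]
gripper_width: 0.0407
grip_force: 30.0
cur yaw 15.37 turn 0.00 shift [-658.   -88.3   -3.3] q7 -0.92 t 38.15
```

```bash
python3 -m creep '-39 -5 0 0; -39 -5 0 0; -39 -5 0 0; -39 -5 0 0; -39 -5 0 0; -39 -5 0 0; -39 -5 0 0; -39 -5 0 0; -39 -5 0 0; -39 -5 0 0'
python3 -m creep '-39 -5 0 0; -39 -5 0 0; -39 -5 0 0; -39 -5 0 0; -39 -6 0 0; -39 -6 0 0; -34 -6 0 0; 0 0 0 0; 0 0 25 0; 0 0 20 0'
python3 -m creep '0 0 5 0; 0 0 0 0; 0 0 0 0; 0 0 0 0; 0 0 0 0; 0 0 0 0; 0 0 0 0; 0 0 0 0; 0 0 0 0; 0 0 0 0'
python3 -c "
from h import *
go(.5275,-.2804,.1433)"
```

```text
clock: 38.98
tool_pos: [0.4932, -0.0133, 0.3963]
tool_rot: [0.606, 0.795, -0.001, -0.001]
wrist_force: [0.8, 0.8, -1.8]
gripper_width: 0.0414
grip_force: 30.0
clock: 39.82
tool_pos: [0.5276, -0.2804, 0.3506]
tool_rot: [0.607, 0.795, 0.0, -0.001]
wrist_force: [-1.7, 0.2, -3.5]
gripper_width: 0.0415
grip_force: 30.0
clock: 40.65
tool_pos: [0.5279, -0.2799, 0.3479]
tool_rot: [0.606, 0.795, -0.0, 0.0]
wrist_force: [-0.1, -0.6, -2.2]
gripper_width: 0.0415
grip_force: 30.0
cur yaw 15.36 turn 0.00 shift [-0.4 -0.5 37.6] q7 0.26 t 40.65
```

```bash
python3 -m creep '-0.5 -0.5 12 0; 0 0 12 0; 0 0 6 0; 0 0 4 0; 0 0 2.5 0; 0 0 1 0; 0 0 0 0; 0 0 0 0; 0 0 0 0; 0 0 0 0'
python3 -m creep '0 0 0 0; 0 0 0 0; 0 0 0 0; 0 0 0 0; 0 0 0 0; 0 0 0 0; 0 0 -15 0; 0 0 -35 0; 0 0 -35 0; 0 0 -5 0' 1
python3 - <<'E'
from h import *
go(.5288,-.0724,.235)
E
```

```text
clock: 41.48
tool_pos: [0.5277, -0.2805, 0.3105]
tool_rot: [0.606, 0.795, 0.0, 0.0]
wrist_force: [-0.5, 0.5, -1.8]
gripper_width: 0.0415
grip_force: 30.0
clock: 42.32
tool_pos: [0.5289, -0.2803, 0.4054]
tool_rot: [0.606, 0.795, 0.001, 0.003]
wrist_force: [1.4, -0.7, 0.6]
gripper_width: 0.0928
grip_force: 0.0
cur yaw 15.38 turn 0.00 shift [200.5  55.    2.9] q7 0.31 t 42.3167
```

```bash
python3 -m creep '40 11 0 0; 40 11 0 0; 40 11 0 0; 40 11 0 0; 40 11 0 0; 0 0 0 0; 0 0 0 0; 0 0 0 0; 0 0 0 0; 0 0 0 0' 0
python3 - <<'E'
from h import *
go(.5288,-.0724,.071)
c=arm.camera('top'); d=arm.camera('wrist')
a=cv2.resize(c['image'][150:260,400:510],(550,550),interpolation=cv2.INTER_CUBIC); b=cv2.resize(d['image'][60:260,240:440],(550,550))
cv2.imwrite('pics/m4.png',cv2.resize(np.hstack([a,b])[:,:,::-1],(800,400)))
E
```

```text
clock: 43.15
tool_pos: [0.5276, -0.0746, 0.3999]
tool_rot: [0.607, 0.795, -0.0, -0.0]
wrist_force: [0.6, -0.2, 0.3]
gripper_width: 0.0465
grip_force: 0.0
cur yaw 15.22 turn 0.00 shift [  1.9   1.8 161.9] q7 -0.06 t 43.15
```

View pics/m4.png

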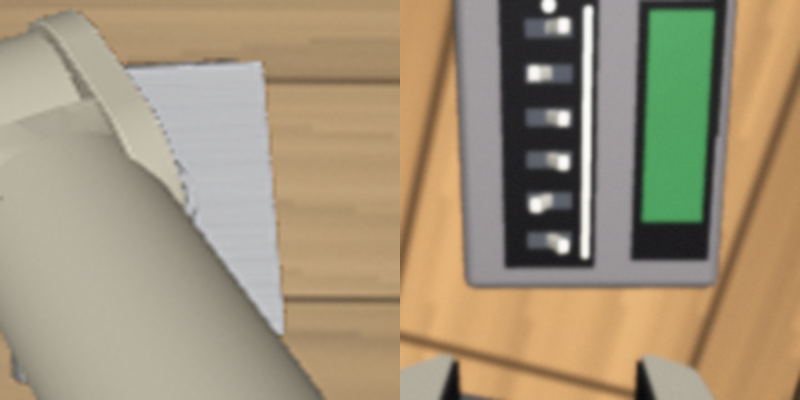

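The code is still set (1, 3, 4 and 6 on), but the arm hides the stack from the top camera. I'll check the stack numerically in the scene view before flipping 6.

Run:
```python
from h import *
c=arm.camera('scene')
print([(np.round(d['uv']).tolist(),round(d['conf'],2)) for d in arm.landmark_of('scene','disc42')])
for z in (.07,.09,.11,.13,.14): print(z,topix(c,[.5275,-.2804,z]).round(0))
d=arm.find_in('scene','disc42'); print([(np.round(e['extent']).tolist(),round(e['conf'],2)) for e in d])
# projected extents of each disc if standing properly
t=np.linspace(0,6.28,60)
for D,z in ((66,.06),(58,.08),(50,.1),(42,.12)):
    u=np.vstack([topix(c,np.c_[.5275+D/2e3*np.cos(t),-.2804+D/2e3*np.sin(t),0*t+h]) for h in (z,z+.02)]); print(D,np.r_[u.min(0),u.max(0)-u.min(0)].round(0))
# is top-face patch bright compared with surroundings
g=cv2.cvtColor(c['image'],cv2.COLOR_RGB2GRAY); u=topix(c,[.5275,-.2804,.14])[0].round().astype(int); print(u); print(g[u[1]-16:u[1]+36:2,u[0]-24:u[0]+24:2])
```

```text
[([394.0, 351.0], 0.82), ([336.0, 279.0], 0.71), ([357.0, 323.0], 0.62), ([261.0, 103.0], 0.57), ([257.0, 98.0], 0.57), ([260.0, 105.0], 0.56), ([263.0, 117.0], 0.42)]
0.07 [[262. 112.]]
0.09 [[261. 107.]]
0.11 [[261. 102.]]
0.13 [[260.  97.]]
0.14 [[259.  94.]]
[([349.0, 308.0, 24.0, 28.0], 0.98), ([381.0, 336.0, 28.0, 29.0], 0.94), ([323.0, 270.0, 22.0, 26.0], 0.73), ([252.0, 105.0, 22.0, 12.0], 0.69), ([251.0, 112.0, 20.0, 11.0], 0.62), ([253.0, 90.0, 10.0, 12.0], 0.58)]
66 [251. 102.  22.  20.]
58 [251.  98.  20.  19.]
50 [252.  93.  18.  17.]
42 [252.  89.  15.  15.]
[259  94]
[[154 154 149 149 126 102 141 140 143 142 135 130 137 143 146 148 148 145
  143 140 144 151 147 147]
 [152 155 155 150 149 129 101 143 142 145 143 137 132 137 144 147 147 146
  144 143 143 146 147  44]
 [149 154 155 155 151 150 131 101 143 142 144 139 124 132 137 139 182 191
  153 144 147 142  46  46]
 [148 148 154 156 153 144 152 131  99 144 142 146 142 123 145 191 188 185
  190 173  72  50  43  33]
 [149 148 150 155 156 151 147 153 135  98 144 138 149 191 189 187  26  51
  129 115  51  36  34  46]
 [150 
[... 1415 characters left out ...]
82 180 180 182 182 163 187 174  69 143 195 159 177 163 191 128 131
  123 189 186 139 183 184]
 [181 180 181 180 179 182 170 154 183 121  94 110 118 126 132 137 134 127
  153 183 166 166 181 181]
 [180 181 180 181 181 179 184 129 187 188 142 105 115 123 130 127 167 186
  183 172 154 181 180 180]
 [181 180 180 180 180 180 178 186 148 156 186 187 187 188 190 189 185 185
  132 164 182 178 180 179]
 [180 183 180 182 180 180 180 179 182 184 147 105 161 164 157 130  92 170
  183 180 177 179 178 181]
 [180 181 181 180 181 180 180 180 178 180 179 183 180 184 185 183 182 183
  181 179 180 178 179 179]
 [182 180 180 181 180 180 179 180 179 178 179 178 180 177 178 179 180 180
  182 182 178 180 178 180]]
```

```bash
python3 -m creep '1.5 0 0 0; 0 0 30 0; 0 0 30 0; 0 0 30 0; 0 0 30 0; 0 0 25 0; 0 0 12 0; 0 0 5 0; 0 0 0 0; 0 0 0 0'
python3 -c "
from h import *
go(.5288,-.0724,.071)"
```

```text
clock: 44.23
tool_pos: [0.5275, -0.0714, 0.2386]
tool_rot: [0.606, 0.795, 0.0, 0.0]
wrist_force: [0.1, -0.8, 0.8]
gripper_width: 0.0465
grip_force: 0.0
cur yaw 15.38 turn 0.00 shift [-1.3  1.   0.6] q7 -0.28 t 44.2333
```

The four stepped bands in the scene view show the stack standing in place. Flipping switch 6 off by pushing towards the operator.

```bash
python3 -m creep '-1 0 0 0; 0 -8 0 0; 0 -6 0 0; 0 -4 0 0; 0 -2.5 0 0; 0 -1.5 0 0; 0 0 0 0; 0 12 0 0; 0 10 0 0; 0 0 0 0'
python3 -m creep '0 0 0 0; 0 0 -30 0; 0 0 -30 0; 0 0 -30 0; 0 0 -30 0; 0 0 -30 0; 0 0 -10 0; 0 0 0 0; 0 0 0 0; 0 0 0 0'
python3 - <<'E'
from h import *
c=arm.camera('wrist')
ctr=np.array([.5155,-.0242]); a=np.radians(15.4); ex=np.array([np.cos(a),np.sin(a)]); ey=np.array([-ex[1],ex[0]])
g=cv2.cvtColor(c['image'],cv2.COLOR_RGB2GRAY)
for i in range(6):
    v=[]
    for s in (-7,7):
        u=topix(c,np.r_[ctr+ey*(.05-.02*i)+ex*s/1000,.060])[0].round().astype(int); v.append(g[u[1]-2:u[1]+3,u[0]-2:u[0]+3].mean().round())
    print(i+1,'off/on brightness',v)
go(.5275,-.2804,.1437)
E
```

```text
clock: 45.07
tool_pos: [0.5303, -0.0715, 0.2383]
tool_rot: [0.606, 0.795, 0.001, 0.001]
wrist_force: [0.2, -0.3, -0.3]
gripper_width: 0.0465
grip_force: 0.0
clock: 45.9
tool_pos: [0.527, -0.0727, 0.3967]
tool_rot: [0.606, 0.795, -0.001, -0.001]
wrist_force: [0.0, 0.5, -0.3]
gripper_width: 0.0465
grip_force: 0.0
1 off/on brightness [np.float64(96.0), np.float64(242.0)]
2 off/on brightness [np.float64(234.0), np.float64(97.0)]
3 off/on brightness [np.float64(98.0), np.float64(236.0)]
4 off/on brightness [np.float64(96.0), np.float64(242.0)]
5 off/on brightness [np.float64(225.0), np.float64(93.0)]
6 off/on brightness [np.float64(235.0), np.float64(83.0)]
cur yaw 15.37 turn 0.00 shift [-200.5  -54.4   85.8] q7 -0.07 t 45.95
```

Switch 6 is off and the others are unchanged. Now to unstack, disc42 first.

```bash
python3 -m creep '-40 -11 0 0; -40 -11 0 0; -40 -11 0 0; -40 -11 0 0; -41 -10 0 0; 0 0 0 0; 0 0 0 0; 0 0 0 0; 0 0 0 0; 0 0 0 0' 1 30
python3 - <<'E'
from h import *
c=arm.camera('wrist')
for d in arm.landmark_of('wrist','disc42')[:5]: print(np.round(d['uv']),round(d['conf'],2),[toworld(c,[d['uv']],z)[0,:2].round(4).tolist() for z in (.07,.09,.11,.13)])
print([topix(c,[.5275,-.2804,z])[0].round().tolist() for z in (.07,.09,.11,.13)])
# circles: inner engraved rings
g=cv2.cvtColor(c['image'],cv2.COLOR_RGB2GRAY)
h=cv2.HoughCircles(cv2.GaussianBlur(g[60:300,200:430],(3,3),0),cv2.HOUGH_GRADIENT,1,6,param1=100,param2=22,minRadius=8,maxRadius=60)
if h is not None:
  for x,y,r in h[0][:8]: print('c',x+200,y+60,r)
save(c,'ws',(200,60,230,240),2.5)
go(.5275,-.2804,.1437)
E
```

```text
clock: 46.78
tool_pos: [0.529, -0.2784, 0.3979]
tool_rot: [0.605, 0.796, 0.0, -0.0]
wrist_force: [1.2, -0.5, 0.4]
gripper_width: 0.0927
grip_force: 0.0
[309. 211.] 0.59 [[0.532, -0.3021], [0.5305, -0.2956], [0.529, -0.289], [0.5274, -0.2825]]
[563.  50.] 0.39 [[0.6993, -0.1086], [0.687, -0.1146], [0.6746, -0.1206], [0.6622, -0.1266]]
[[310.0, 189.0], [310.0, 195.0], [310.0, 201.0], [310.0, 209.0]]
c 310.5 188.5 46.3
c 301.5 188.5 40.0
c 311.5 215.5 17.4
c 311.5 196.5 30.8
c 308.5 182.5 28.0
c 319.5 197.5 33.8
c 310.5 204.5 28.2
c 302.5 195.5 35.0
cur yaw 15.49 turn 0.00 shift [-1.2 -1.8 87.5] q7 0.30 t 46.8833
```

View pics/ws.png

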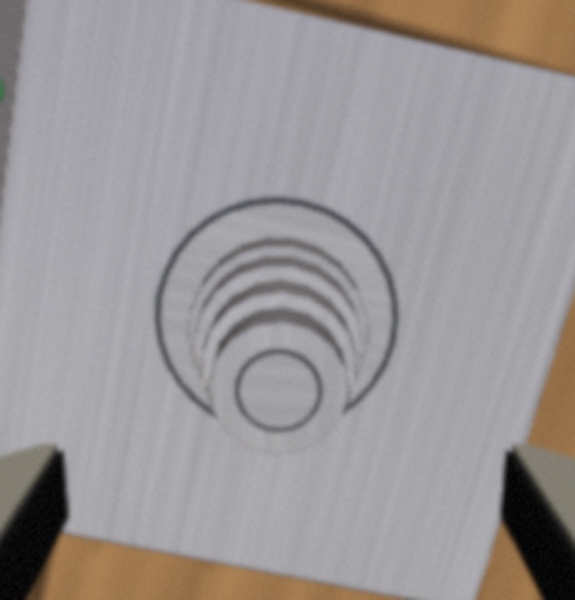

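The stack is concentric inside the ring, with disc42's inner circle at crop (279,390). I'll take disc42 off now.

```bash
python3 -m creep '-0.5 -1 30 0; 0 0 25 0; 0 0 15 0; 0 0 10 0; 0 0 4 0; 0 0 3 0; 0 0 0 0; 0 0 0 0; 0 0 0 0; 0 0 0 0'
python3 -c "
from h import *
go(.5276,-.2804,.1434)"
```

```text
clock: 47.72
tool_pos: [0.528, -0.281, 0.312]
tool_rot: [0.606, 0.795, 0.0, 0.001]
wrist_force: [-0.1, 0.3, 0.6]
gripper_width: 0.093
grip_force: 0.0
cur yaw 15.35 turn 0.00 shift [ 0.7 -0.2  1.6] q7 0.21 t 47.7167
```

```bash
python3 -m creep '0.5 0 1.5 0; 0 0 0 0; 0 0 0 0; 0 0 0 0; 0 0 0 0; 0 0 0 0; 0 0 0 0; 0 0 0 0; 0 0 0 0; 0 0 0 0' -1 30
python3 -m creep '0 0 -5 0; 0 0 -20 0; 0 0 -35 0; 0 0 -30 0; 0 0 0 0; 0 0 0 0; 0 0 0 0; 0 0 0 0; 0 0 0 0; 0 0 0 0'
python3 -c "
from h import *
go(.445,.365,.027)"
```

```text
clock: 48.55
tool_pos: [0.5277, -0.2804, 0.3097]
tool_rot: [0.606, 0.795, 0.0, 0.0]
wrist_force: [0.5, -0.1, -0.3]
gripper_width: 0.0415
grip_force: 30.0
clock: 49.38
tool_pos: [0.5275, -0.2804, 0.3986]
tool_rot: [0.606, 0.795, -0.0, -0.001]
wrist_force: [0.2, 0.5, -1.9]
gripper_width: 0.0415
grip_force: 30.0
cur yaw 15.38 turn 0.00 shift [643.9  91.8 205.3] q7 0.30 t 49.3833
```

```bash
python3 -m creep '38 5 0 0; 38 5 0 0; 38 5 0 0; 38 5 0 0; 38 5 0 0; 38 5 0 0; 38 5 0 0; 38 5 0 0; 38 6 0 0; 38 6 0 0'
python3 -m creep '38 6 0 0; 38 6 0 0; 38 6 0 0; 38 6 0 0; 38 6 0 0; 38 6 0 0; 36 6 0 0; 0 0 30 0; 0 0 30 0; 0 0 30 0'
python3 -m creep '0 0 30 0; 0 0 30 0; 0 0 20 0; 0 0 15 0; 0 0 0 0; 0 0 0 0; 0 0 0 0; 0 0 0 0; 0 0 0 0; 0 0 0 0'
python3 -c "
from h import *
go(.445,.365,.0267)"
```

```text
clock: 50.22
tool_pos: [0.4765, 0.1015, 0.3994]
tool_rot: [0.606, 0.795, -0.0, -0.0]
wrist_force: [0.7, -0.7, -2.0]
gripper_width: 0.0416
grip_force: 30.0
clock: 51.05
tool_pos: [0.4472, 0.3664, 0.3083]
tool_rot: [0.606, 0.796, 0.0, -0.0]
wrist_force: [1.0, -0.2, -2.8]
gripper_width: 0.0416
grip_force: 30.0
clock: 51.88
tool_pos: [0.448, 0.3655, 0.2156]
tool_rot: [0.606, 0.795, 0.001, 0.0]
wrist_force: [-0.5, 0.1, -1.9]
gripper_width: 0.0414
grip_force: 30.0
cur yaw 15.35 turn 0.00 shift [ 0.3 -3.  21.9] q7 -1.12 t 51.8833
```

```bash
python3 -m creep '0 -2 10 0; 0 0 6 0; 0 0 4 0; 0 0 2 0; 0 0 0 0; 0 0 0 0; 0 0 0 0; 0 0 0 0; 0 0 0 0; 0 0 0 0'
python3 -m creep '0 0 0 0; 0 0 0 0; 0 0 0 0; 0 0 0 0; 0 0 0 0; 0 0 0 0; 0 0 -20 0; 0 0 -40 0; 0 0 -40 0; 0 0 -40 0' 1
python3 -c "
from h import *
wl();go(.5276,-.2804,.2335)"
```

```text
clock: 52.72
tool_pos: [0.4454, 0.3647, 0.1926]
tool_rot: [0.606, 0.795, -0.001, 0.0]
wrist_force: [-2.4, -2.5, 4.9]
gripper_width: 0.0413
grip_force: 30.0
clock: 53.55
tool_pos: [0.4454, 0.3648, 0.3339]
tool_rot: [0.606, 0.795, -0.001, -0.0]
wrist_force: [0.9, 0.5, 0.5]
gripper_width: 0.0926
grip_force: 0.0
wrist (0.4466, 0.3628, 47.6, [289, 168, 50, 52])
cur yaw 15.39 turn 0.00 shift [-645.   -92.8  -62.2] q7 -0.98 t 53.6
```

```bash
python3 -m creep '0 0 -35 0; 0 0 -27 0; -38 -5 0 0; -38 -5 0 0; -38 -5 0 0; -38 -5 0 0; -38 -5 0 0; -38 -5 0 0; -38 -5 0 0; -38 -5 0 0'
python3 -m creep '-38 -6 0 0; -38 -6 0 0; -38 -6 0 0; -38 -6 0 0; -38 -6 0 0; -38 -6 0 0; -38 -6 0 0; -38 -6 0 0; -37 -5 0 0; 0 0 0 0'
python3 -m creep '0 0 0 0; 0 0 0 0; 0 0 30 0; 0 0 30 0; 0 0 20 0; 0 0 10 0; 0 0 5 0; 0 0 0 0; 0 0 0 0; 0 0 0 0'
python3 -c "
from h import *
go(.5276,-.2804,.1234)"
```

```text
clock: 54.43
tool_pos: [0.4875, 0.0594, 0.3948]
tool_rot: [0.606, 0.795, 0.0, 0.0]
wrist_force: [0.8, 0.1, 1.0]
gripper_width: 0.0928
grip_force: 0.0
clock: 55.27
tool_pos: [0.5263, -0.2898, 0.3938]
tool_rot: [0.61, 0.792, -0.001, 0.001]
wrist_force: [0.1, 0.2, -0.1]
gripper_width: 0.0931
grip_force: 0.0
clock: 56.1
tool_pos: [0.5275, -0.2814, 0.301]
tool_rot: [0.606, 0.795, 0.0, 0.001]
wrist_force: [-0.9, -0.2, -0.3]
gripper_width: 0.0927
grip_force: 0.0
cur yaw 15.39 turn 0.00 shift [ 0.9  0.4 10.6] q7 0.19 t 56.1
```

```bash
python3 -m creep '1 0.5 6 0; 0 0 4.5 0; 0 0 0 0; 0 0 0 0; 0 0 0 0; 0 0 0 0; 0 0 0 0; 0 0 0 0; 0 0 0 0; 0 0 0 0'
python3 -m creep '0 0 0 0; 0 0 0 0; 0 0 0 0; 0 0 0 0; 0 0 0 0; 0 0 0 0; 0 0 0 0; 0 0 0 0; 0 0 0 0; 0 0 0 0' -1 30
python3 -m creep '0 0 -5 0; 0 0 -20 0; 0 0 -35 0; 0 0 -35 0; 0 0 -10 0; 0 0 0 0; 0 0 0 0; 0 0 0 0; 0 0 0 0; 0 0 0 0'
python3 -c "
from h import *
go(.44,.262,.0267)"
```

```text
clock: 56.93
tool_pos: [0.5272, -0.2805, 0.2892]
tool_rot: [0.606, 0.795, -0.0, 0.0]
wrist_force: [-0.1, 0.8, -0.4]
gripper_width: 0.0931
grip_force: 0.0
clock: 57.77
tool_pos: [0.5273, -0.2805, 0.2892]
tool_rot: [0.606, 0.795, 0.0, 0.0]
wrist_force: [0.7, 0.1, -0.4]
gripper_width: 0.0495
grip_force: 30.0
clock: 58.6
tool_pos: [0.5269, -0.2805, 0.3926]
tool_rot: [0.606, 0.795, -0.0, -0.001]
wrist_force: [-0.8, 1.1, -2.5]
gripper_width: 0.0494
grip_force: 30.0
cur yaw 15.38 turn 0.00 shift [545.7  60.5 199.8] q7 0.28 t 58.6
```

```bash
python3 -m creep '39 4 0 0; 39 4 0 0; 39 4 0 0; 39 4 0 0; 39 4 0 0; 39 4 0 0; 39 4 0 0; 39 4 0 0; 39 4 0 0; 39 4 0 0'
python3 -m creep '39 5 0 0; 39 5 0 0; 39 5 0 0; 39 4 0 0; 0 0 0 0; 0 0 30 0; 0 0 35 0; 0 0 35 0; 0 0 30 0; 0 0 25 0'
python3 -m creep '0 0 15 0; 0 0 10 0; 0 0 0 0; 0 0 0 0; 0 0 0 0; 0 0 0 0; 0 0 0 0; 0 0 0 0; 0 0 0 0; 0 0 0 0'
python3 -c "
from h import *
go(.44,.262,.0264)"
```

```text
clock: 59.43
tool_pos: [0.4617, 0.1078, 0.3937]
tool_rot: [0.606, 0.795, -0.0, -0.0]
wrist_force: [0.7, 0.0, -2.6]
gripper_width: 0.0491
grip_force: 30.0
clock: 60.27
tool_pos: [0.4389, 0.2611, 0.2366]
tool_rot: [0.606, 0.795, -0.001, -0.001]
wrist_force: [0.9, -0.0, -3.0]
gripper_width: 0.0493
grip_force: 30.0
clock: 61.1
tool_pos: [0.4395, 0.2615, 0.2145]
tool_rot: [0.606, 0.795, 0.0, 0.0]
wrist_force: [-0.6, 0.0, -2.3]
gripper_width: 0.0493
grip_force: 30.0
cur yaw 15.35 turn 0.00 shift [ 0.4  0.6 21.1] q7 -1.08 t 61.1
```

```bash
python3 -m creep '0 0 10 0; 0 0 6 0; 0 0 4 0; 0 0 1.5 0; 0 0 0 0; 0 0 0 0; 0 0 0 0; 0 0 0 0; 0 0 0 0; 0 0 0 0'
python3 -m creep '0 0 0 0; 0 0 0 0; 0 0 0 0; 0 0 0 0; 0 0 0 0; 0 0 0 0; 0 0 -20 0; 0 0 -40 0; 0 0 -40 0; 0 0 -40 0' 1
python3 -c "
from h import *
wl();go(.5274,-.2804,.2235)"
```

```text
clock: 61.93
tool_pos: [0.4394, 0.2616, 0.1928]
tool_rot: [0.606, 0.795, 0.0, 0.0]
wrist_force: [0.3, -0.7, -3.0]
gripper_width: 0.0495
grip_force: 30.0
clock: 62.77
tool_pos: [0.4389, 0.2614, 0.334]
tool_rot: [0.606, 0.795, -0.001, -0.001]
wrist_force: [0.9, 0.9, -0.0]
gripper_width: 0.0931
grip_force: 0.0
wrist (0.4472, 0.3633, 44.2, [330, 48, 54, 57])
wrist (0.441, 0.2601, 55.9, [286, 163, 58, 61])
cur yaw 15.40 turn 0.00 shift [-546.9  -59.5  -51.3] q7 -0.88 t 62.8167
```

```bash
python3 -m creep '0 0 -35 0; 0 0 -17 0; -39 -4 0 0; -39 -4 0 0; -39 -4 0 0; -39 -4 0 0; -39 -4 0 0; -39 -4 0 0; -39 -4 0 0; -39 -4 0 0'
python3 -m creep '-39 -4 0 0; -39 -5 0 0; -39 -5 0 0; -39 -5 0 0; -39 -5 0 0; -39 -4 0 0; 0 0 0 0; 0 0 0 0; 0 0 20 0; 0 0 30 0'
python3 -m creep '0 0 30 0; 0 0 20 0; 0 0 8 0; 0 0 0 0; 0 0 0 0; 0 0 0 0; 0 0 0 0; 0 0 0 0; 0 0 0 0; 0 0 0 0'
python3 -c "
from h import *
go(.5274,-.2804,.1028)"
```

```text
clock: 63.65
tool_pos: [0.491, -0.0498, 0.3848]
tool_rot: [0.606, 0.795, -0.0, 0.0]
wrist_force: [1.6, 0.3, -0.4]
gripper_width: 0.0927
grip_force: 0.0
clock: 64.48
tool_pos: [0.527, -0.2797, 0.3365]
tool_rot: [0.606, 0.796, 0.001, 0.002]
wrist_force: [0.8, -1.4, -1.0]
gripper_width: 0.0933
grip_force: 0.0
clock: 65.32
tool_pos: [0.5263, -0.2809, 0.2772]
tool_rot: [0.606, 0.795, 0.0, 0.0]
wrist_force: [-0.1, -0.1, 0.0]
gripper_width: 0.0932
grip_force: 0.0
cur yaw 15.35 turn 0.00 shift [0.2 1.2 7.4] q7 0.13 t 65.3167
```

```bash
python3 -m creep '0 1 4 0; 0 0 3.5 0; 0 0 0 0; 0 0 0 0; 0 0 0 0; 0 0 0 0; 0 0 0 0; 0 0 0 0; 0 0 0 0; 0 0 0 0'
python3 -m creep '0 0 0 0; 0 0 0 0; 0 0 0 0; 0 0 0 0; 0 0 0 0; 0 0 0 0; 0 0 0 0; 0 0 0 0; 0 0 0 0; 0 0 0 0' -1 30
python3 -m creep '0 0 -5 0; 0 0 -20 0; 0 0 -35 0; 0 0 -35 0; 0 0 -20 0; 0 0 0 0; 0 0 0 0; 0 0 0 0; 0 0 0 0; 0 0 0 0'
python3 -c "
from h import *
go(.558,.362,.0267)"
```

```text
clock: 66.15
tool_pos: [0.5272, -0.2805, 0.2693]
tool_rot: [0.606, 0.795, -0.0, 0.0]
wrist_force: [-0.2, 0.0, -0.2]
gripper_width: 0.0933
grip_force: 0.0
clock: 66.98
tool_pos: [0.5272, -0.2805, 0.2692]
tool_rot: [0.606, 0.795, 0.0, -0.0]
wrist_force: [-0.1, 0.4, -0.5]
gripper_width: 0.0573
grip_force: 30.0
clock: 67.82
tool_pos: [0.5268, -0.2805, 0.3826]
tool_rot: [0.606, 0.795, -0.0, -0.001]
wrist_force: [-0.2, -0.1, -4.3]
gripper_width: 0.0576
grip_force: 30.0
cur yaw 15.38 turn 0.00 shift [610.8 200.8 189.6] q7 0.25 t 67.8167
```

```bash
python3 -m creep '38 12 0 0; 38 12 0 0; 38 12 0 0; 38 12 0 0; 38 12 0 0; 38 12 0 0; 38 13 0 0; 38 13 0 0; 38 13 0 0; 38 13 0 0'
python3 -m creep '38 13 0 0; 38 13 0 0; 38 13 0 0; 38 13 0 0; 38 13 0 0; 38 12 0 0; 3 0 0 0; 0 0 30 0; 0 0 35 0; 0 0 35 0'
python3 -m creep '0 0 30 0; 0 0 25 0; 0 0 15 0; 0 0 0 0; 0 0 0 0; 0 0 0 0; 0 0 0 0; 0 0 0 0; 0 0 0 0; 0 0 0 0'
python3 -c "
from h import *
go(.558,.362,.0264)"
```

```text
clock: 68.65
tool_pos: [0.5457, 0.1207, 0.3833]
tool_rot: [0.606, 0.795, -0.001, -0.001]
wrist_force: [0.4, 0.2, -4.0]
gripper_width: 0.0574
grip_force: 30.0
clock: 69.48
tool_pos: [0.5588, 0.3621, 0.2824]
tool_rot: [0.606, 0.796, 0.0, -0.0]
wrist_force: [-0.7, -1.1, -4.3]
gripper_width: 0.0571
grip_force: 30.0
clock: 70.32
tool_pos: [0.5593, 0.3619, 0.2151]
tool_rot: [0.606, 0.795, 0.001, 0.0]
wrist_force: [-0.5, -0.5, -4.4]
gripper_width: 0.0573
grip_force: 30.0
cur yaw 15.35 turn 0.00 shift [ 0.4 -1.3 21.7] q7 -0.93 t 70.3167
```

```bash
python3 -m creep '0 -1 10 0; 0 0 6 0; 0 0 4 0; 0 0 1.5 0; 0 0 0.5 0; 0 0 0 0; 0 0 0 0; 0 0 0 0; 0 0 0 0; 0 0 0 0'
python3 -m creep '0 0 0 0; 0 0 0 0; 0 0 0 0; 0 0 0 0; 0 0 0 0; 0 0 0 0; 0 0 -20 0; 0 0 -40 0; 0 0 -40 0; 0 0 -40 0' 1
python3 -c "
from h import *
wl();go(.5274,-.2804,.2135)"
```

```text
clock: 71.15
tool_pos: [0.5577, 0.3614, 0.1921]
tool_rot: [0.606, 0.795, -0.001, -0.0]
wrist_force: [-3.4, -4.0, 4.3]
gripper_width: 0.0575
grip_force: 30.0
clock: 71.98
tool_pos: [0.5579, 0.3616, 0.3334]
tool_rot: [0.606, 0.795, -0.0, -0.0]
wrist_force: [-0.2, -0.2, 0.7]
gripper_width: 0.0933
grip_force: 0.0
wrist (0.4464, 0.3636, 50.5, [160, 131, 55, 53])
wrist (0.5589, 0.3599, 63.9, [279, 159, 69, 69])
cur yaw 15.37 turn 0.00 shift [-612.1 -200.8  -42.6] q7 -0.83 t 72.0333
```

```bash
python3 -m creep '0 0 -25 0; 0 0 -18 0; -38 -12 0 0; -38 -12 0 0; -38 -12 0 0; -38 -12 0 0; -38 -12 0 0; -38 -12 0 0; -38 -13 0 0; -38 -13 0 0'
python3 -m creep '-38 -13 0 0; -38 -13 0 0; -38 -13 0 0; -38 -13 0 0; -38 -13 0 0; -38 -13 0 0; -38 -13 0 0; -38 -12 0 0; -4 0 0 0; 0 0 0 0'
python3 -m creep '0 0 0 0; 0 0 30 0; 0 0 35 0; 0 0 30 0; 0 0 20 0; 0 0 8 0; 0 0 0 0; 0 0 0 0; 0 0 0 0; 0 0 0 0'
python3 -c "
from h import *
go(.5272,-.2804,.0828)"
```

```text
clock: 72.87
tool_pos: [0.5438, 0.0407, 0.3752]
tool_rot: [0.606, 0.795, 0.0, 0.0]
wrist_force: [1.9, -0.4, 0.1]
gripper_width: 0.0929
grip_force: 0.0
clock: 73.7
tool_pos: [0.5259, -0.2849, 0.3746]
tool_rot: [0.608, 0.794, -0.0, 0.0]
wrist_force: [0.3, 0.1, -0.4]
gripper_width: 0.0929
grip_force: 0.0
clock: 74.53
tool_pos: [0.527, -0.2815, 0.2538]
tool_rot: [0.606, 0.795, 0.0, 0.001]
wrist_force: [-0.7, -0.0, -0.1]
gripper_width: 0.0928
grip_force: 0.0
cur yaw 15.39 turn 0.00 shift [1.1 0.4 4. ] q7 0.09 t 74.5333
```

```bash
python3 -m creep '1 0 2 0; 0 0 1.5 0; 0 0 0 0; 0 0 0 0; 0 0 0 0; 0 0 0 0; 0 0 0 0; 0 0 0 0; 0 0 0 0; 0 0 0 0'
python3 -m creep '0 0 0 0; 0 0 0 0; 0 0 0 0; 0 0 0 0; 0 0 0 0; 0 0 0 0; 0 0 0 0; 0 0 0 0; 0 0 0 0; 0 0 0 0' -1 30
python3 -m creep '0 0 -5 0; 0 0 -20 0; 0 0 -35 0; 0 0 -35 0; 0 0 -35 0; 0 0 0 0; 0 0 0 0; 0 0 0 0; 0 0 0 0; 0 0 0 0'
python3 -c "
from h import *
go(.55,.25,.0264)"
```

```text
clock: 75.37
tool_pos: [0.5263, -0.2808, 0.2487]
tool_rot: [0.606, 0.795, 0.0, -0.0]
wrist_force: [-0.1, 0.4, -1.2]
gripper_width: 0.0928
grip_force: 0.0
clock: 76.2
tool_pos: [0.5264, -0.2807, 0.2487]
tool_rot: [0.606, 0.795, 0.0, 0.0]
wrist_force: [1.4, 0.3, -0.3]
gripper_width: 0.0654
grip_force: 30.0
clock: 77.03
tool_pos: [0.5257, -0.2808, 0.377]
tool_rot: [0.606, 0.795, -0.0, -0.002]
wrist_force: [0.1, 0.3, -4.4]
gripper_width: 0.0657
grip_force: 30.0
cur yaw 15.37 turn 0.00 shift [504.9 164.6 184.2] q7 0.23 t 77.0333
```

```bash
python3 -m creep '38 12 0 0; 38 12 0 0; 38 12 0 0; 38 12 0 0; 38 12 0 0; 38 12 0 0; 38 13 0 0; 38 13 0 0; 38 13 0 0; 38 13 0 0'
python3 -m creep '38 13 0 0; 38 13 0 0; 38 13 0 0; 11 2 0 0; 0 0 0 0; 0 0 30 0; 0 0 30 0; 0 0 35 0; 0 0 30 0; 0 0 20 0'
python3 -m creep '0 0 15 0; 0 0 5 0; 0 0 0 0; 0 0 0 0; 0 0 0 0; 0 0 0 0; 0 0 0 0; 0 0 0 0; 0 0 0 0; 0 0 0 0'
python3 -c "
from h import *
go(.55,.25,.0256)"
```

```text
clock: 77.87
tool_pos: [0.5447, 0.1204, 0.3776]
tool_rot: [0.606, 0.795, -0.001, -0.001]
wrist_force: [0.4, -0.9, -4.4]
gripper_width: 0.0657
grip_force: 30.0
clock: 78.7
tool_pos: [0.5508, 0.2484, 0.2299]
tool_rot: [0.606, 0.795, -0.002, -0.001]
wrist_force: [-0.8, 0.2, -5.0]
gripper_width: 0.0655
grip_force: 30.0
clock: 79.53
tool_pos: [0.5516, 0.2498, 0.214]
tool_rot: [0.606, 0.795, 0.0, 0.0]
wrist_force: [-0.5, 0.4, -5.4]
gripper_width: 0.0652
grip_force: 30.0
cur yaw 15.36 turn 0.00 shift [ 0.6 -1.5 21.4] q7 -0.86 t 79.5333
```

Place it, then back off sideways to the starting side so the cameras see the mat.

```bash
python3 -m creep '0 -1 10 0; 0 0 6 0; 0 0 3.5 0; 0 0 1.5 0; 0 0 0.5 0; 0 0 0 0; 0 0 0 0; 0 0 0 0; 0 0 0 0; 0 0 0 0'
python3 -m creep '0 0 0 0; 0 0 0 0; 0 0 0 0; 0 0 0 0; 0 0 0 0; 0 0 0 0; 0 0 -20 0; 0 0 -40 0; 0 0 -40 0; 0 0 -40 0' 1
python3 -m creep '0 0 -40 0; 0 0 -20 0; -38 -12 0 0; -38 -12 0 0; -38 -12 0 0; -38 -12 0 0; -38 -12 0 0; -38 -12 0 0; -38 -12 0 0; -38 -12 0 0'
python3 -m creep '-38 -12 0 0; -38 -12 0 0; -38 -12 0 0; -38 -12 0 0; -38 -12 0 0; -38 -12 0 0; -38 -12 0 0; -38 -12 0 0; 0 0 0 0; 0 0 0 0'
python3 - <<'E'
from h import *
tp()
c=arm.camera('scene')
for d in arm.landmark_of('scene','disc58'): print(np.round(d['uv']),round(d['conf'],2),toworld(c,[d['uv']],.013)[0,:2].round(3))
t=arm.camera('top'); arm.find_in('top','core_stub')
for n in ('core_stub','notebook','indicator'): print(n,[(np.round(d['uv']).tolist(),round(d['conf'],2)) for d in arm.landmark_of('top',n)[:1]])
print(arm.get_obs()['clock'],arm.get_obs()['wrist_force'])
E
```

```text
clock: 80.37
tool_pos: [0.5506, 0.2496, 0.1922]
tool_rot: [0.606, 0.795, 0.0, -0.0]
wrist_force: [0.1, -0.1, -5.1]
gripper_width: 0.0657
grip_force: 30.0
clock: 81.2
tool_pos: [0.5502, 0.2496, 0.3335]
tool_rot: [0.606, 0.795, -0.001, -0.001]
wrist_force: [1.1, 0.0, -1.2]
gripper_width: 0.0929
grip_force: 0.0
clock: 82.03
tool_pos: [0.538, -0.0708, 0.3924]
tool_rot: [0.606, 0.795, -0.0, 0.0]
wrist_force: [0.9, -0.5, -0.7]
gripper_width: 0.0928
grip_force: 0.0
clock: 82.87
tool_pos: [0.5254, -0.3902, 0.3914]
tool_rot: [0.608, 0.794, -0.0, -0.0]
wrist_force: [-0.4, 1.2, -0.3]
gripper_width: 0.0927
grip_force: 0.0
top (0.5579, 0.3616, 59.3, [210, 185, 20, 19])
top (0.5521, 0.2497, 67.2, [246, 187, 23, 21])
top (0.4465, 0.364, 43.1, [211, 225, 15, 14])
top (0.4408, 0.2614, 51.2, [244, 226, 17, 17])
[399. 282.] 0.96 [0.558 0.354]
[371. 252.] 0.91 [0.56  0.255]
[331. 280.] 0.87 [0.688 0.247]
[434. 253.] 0.77 [0.434 0.354]
[392. 349.] 0.75 [0.68  0.452]
[404. 230.] 0.59 [0.447 0.26 ]
[363. 322.] 0.59 [0.692 0.369]
core_stub [([319.0, 145.0], 0.63)]
notebook [([368.0, 137.0], 0.68)]
indicator [([345.0, 206.0], 0.62)]
83.2667 [-0.18266032 -0.73352453  0.08026457]
```

```bash
python3 -c "
from bench import arm
print(arm.close_job())"
```

```text
the job is handed in; nothing more can be done
None
```

The job is handed in at about 83 s, with no verdict returned: the code 1-3-4-6 was set with the platter empty, all four discs were stacked centred on the ring, switch 6 alone was flipped back off, and the discs now lie flat and apart on the mat.

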